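# Unlock and open the dust filter box

### The arm

A 6-joint arm with a two-finger parallel gripper is mounted at the origin on the work surface. World frame = base frame: x ahead of the robot, y to its left, z up, the work surface at z = 0. Lengths are in m, angles in rad, forces in N, time in s.
With the tool pointing down it reaches from about 0.375 to 0.975 m from the base axis. Payload 3.8 kg.
Tool frame: the origin (TCP) lies at the very end of the fingers, on their centre line; the grasp point (between the pads) lies 19 mm behind it; z points along the fingers, x is the direction in which the jaws open and shut, and the axes are right-handed (so a half turn about z gives the same grasp; the last joint's range is limited). The gripper opens to 88 mm and grips with 3 to 60 N. Pads are 18 mm wide; open, the fingers measure 123 mm over their backs; the gripper's body (75 mm by 187 mm) begins 45 mm behind the grasp point.
Start: joints at [1.258, 0.264, 1.604, -0, 1.274, -0.037], TCP at [0.184, 0.649, 0.239] pointing down, gripper open.
Joint ranges: [-2.63, 2.63], [-0.94, 2.18], [0.31, 2.57], [-1.31, 4.45], [0, 2.66], [-2.55, 2.55]. Speed limits (rad/s): [2.57, 2.57, 3.14, 3.14, 3.14, 3.14].

### API

Orientations are given as a rotation vector (axis times angle).
In Python, from cell import ctrl gives the robot as it stands.
- The arm moves only by the shell command python3 -m pendant 'ROWS' [OPENING] [FORCE]. ROWS is JSON, a list of rows, each a list of 6 numbers: the shift along the tool's x, y, z in m, then the turn, a rotation vector about the tool's x, y, z in degrees. In form: [[tx, ty, tz, ax, ay, az], ...]. A call has exactly 10 rows; each row is the pose to reach, as a shift and turn from the pose commanded when the call began, along the tool's axes at that moment; what a row does not reach only later rows make up. A row lasts 1/10 s, in which the tool goes at most 50 mm and 8.59 degrees, less where a joint would pass 70% of its speed; a pose out of reach is approached as far as the arm can. A call with a gripper value outside its range is refused whole. OPENING is the closure, from 0 (fully open) to 1 (shut), set as the call begins (- or left out, the last holds). The fingers move at their own pace and stop on an object; FORCE is the grip in N (left out, the last holds). Time passes only in rows, so rows that repeat a pose let the fingers close, or fill a call up. It gives the time, the measured TCP pose, the force and the opening at its end, in the units of the state.
- ctrl.get_state(): the state, without advancing time (a new reading comes with each control period).
- ctrl.get_image(name): name is "scene" or "top"; returns the picture (480x640x3 uint8, blue, green, red); there is no depth.
- ctrl.camera_params(name): a dict with "fx", "fy", "cx", "cy" (pixels), "eye" and "orientation" of the camera in the world. Camera axes: x right, y down, z forward; pixel columns grow to the right and rows downward; lengths in m; the calibration is good to about 2 mm. A picture is of the moment at which its call begins. camera_params takes no time and is no camera call.
- ctrl.sign_off(): hands the job in, once; it reports no verdict.
The state is a dict: "t": time; "joint_pos": joint angles; "qd": joint speeds; "tau": joint torques, N m; "tool_pos": TCP position; "eef_rot": TCP orientation; "contact_force": force on the tool from outside, world axes, zero at the start; "moment": the same for the moment, N m; "finger_gap": finger opening in m.
Only numpy, scipy, OpenCV 4.12 (cv2) and the standard library are available. Lean on these libraries where they do the work, as an engineer would, in place of code of your own. Each camera call takes 0.05 s, during which the arm holds its last target.

### The job

Open the dust filter box: take the flat screwdriver (square handle) from its stand, reach down through the hole in the guard, seat the blade in the slotted lock screw and turn it anticlockwise to its stop so that the locking tongue swings off the cover. Put the driver back upright in the hole it came from and let go of it; only then lift the cover off by its grip and lay it flat in the middle of the black rubber mat. Set both down rather than drop them, and leave the other things on the bench undisturbed.

Things in the scene. Friction and masses are not known exactly. Their poses are not given: they have to be found in the camera images.
- driver: flat screwdriver, 0.25 kg, upright, blade down, in either hole of the stand. Origin on its axis under the round flange (48 mm across, 7 thick) that rests on the stand; z up. Dark wood SQUARE handle 34 x 34 mm, flats across x and y, z = 7 to 90 mm. Below: 14 mm round shank, then a flat blade at z = -72 to -90 mm, 26 mm wide along x, 4.5 thick along y (last 4 mm: 3.2)
- driver_tip (a point): middle of the blade's bottom edge, 90 mm below the driver's origin; axes as the driver's
- stand: fixed wooden tool stand 200 (x) x 80 (y) mm; top board 10 mm thick, upper face 105 mm above the bench; two round through holes of 32 mm at x = -50 and +50 mm, y = 0. Origin on the bench under its centre. It is left or right of the filter box, the mat on the other side
- filter_box: fixed grey box 260 (x) x 200 (y) mm, flat top 70 mm above the bench; origin on the bench under its centre. Lock screw at x = -66, y = 0 under a steel guard plate 66 x 66 mm, 125 to 131 mm above the bench, with a round 46 mm opening centred over the screw (guard walls on the -x and -y sides). Cover at x = +50, y = 0. A 70 mm spigot sticks 50 mm out of the +x face
- screw_slot (a point): centre of the floor of the lock screw's slot, 96 mm above the bench; x along the slot and the tongue, z up. Round head 48 mm across, its face 107 mm above the bench; slot closed at both ends, 34 mm long, 9 wide, 11 deep. A flat tongue 14 mm wide reaches 64 mm from the axis along +x, just above the cover's edge while locked
- lock_screw (a joint): turn of the lock screw about the vertical, rad, growing anticlockwise seen from above; 0 = tongue straight over the cover (locked), stop at 1.3 = fully unlocked (counts from 1.1). Starts between 0 and 0.25. Friction about 0.15 N m, no spring. The blade has about 0.2 rad of play in the slot
- cover: loose metal cover 130 x 130 x 8 mm, 0.3 to 0.55 kg, its underside 78 mm above the bench on the box, between low stops (2.5 mm clearance). Origin at the centre of its underside, z up. In its middle an upright grip plate 70 mm long along x, 14 mm thick along y, its top 42 mm above the origin
- mat: fixed black rubber mat 180 x 180 x 4 mm flat on the bench; origin at the centre of its underside (bench level)
- awl: pointed awl of the same size as the driver but with a shorter, ROUND bulging wooden handle (68 mm tall, 38 mm at most across) hanging in the other hole of the stand; origin at the underside of its flange. Leave alone
- bottle: green glass bottle 68 mm across, 200 mm tall, beyond the filter box; leave alone
- jar: white jar with black lid, 72 mm across, 90 mm tall; leave alone
- sanding_block: cork sanding block 110 x 60 x 35 mm beyond the filter box; leave alone
- mallet: hammer, wooden handle, lying on the bench at the left; leave alone
- pot: white cup without handle 90 mm across, 80 mm tall at the right; leave alone
Mind the look-alikes: they are no part of the job. There is more than one size of the cover; the one meant has the size given above.

How it is judged:
By the outcome, as a careful person would: the job done as asked, in the order asked, and still so for the second after the job is handed in, with the robot touching nothing.
It also fails if it takes over 72 s, if anything falls off the work surface, if the arm or the gripper's body presses on something with over 40 N, if the wrist force passes 120 N, or if a joint passes its speed limit or range.

## Working session

There is one attempt and no reset: what is moved stays moved. The work goes in short steps, Python scripts to look and compute and a shell command to move; the robot and the scene stay as the last step left them, time stands still between calls to the robot, and variables do not carry over. Pictures are saved under pics/ and viewed, and the job is handed in when it is done.

```bash
ls; mkdir -p pics; python3 - <<'E'
from cell import ctrl
import cv2
for n in("scene","top"):
    cv2.imwrite(f"pics/{n}0.png",ctrl.get_image(n)); print(n,ctrl.camera_params(n))
print(ctrl.get_state())
E
```

```text
pics
scene {'fx': 488.03646672404267, 'fy': 488.03646672404267, 'cx': 311.1794094206941, 'cy': 241.3046257653888, 'eye': array([ 1.24724285, -0.51811615,  0.70153738]), 'orientation': array([-1.97306881, -1.02434352,  0.52722517])}
top {'fx': 594.119147578436, 'fy': 594.119147578436, 'cx': 320.7146709599216, 'cy': 238.92975288323532, 'eye': array([ 0.20044311, -0.01347067,  1.66766593]), 'orientation': array([-2.1051494 ,  2.12596212, -0.18719165])}
{'t': 0.1, 'joint_pos': array([ 1.25811476e+00,  2.64682680e-01,  1.60524464e+00,  1.24720541e-06,
        1.27371083e+00, -3.68869881e-02]), 'qd': array([-0.00088003, -0.00138107, -0.00155685,  0.00174942, -0.00016808,
        0.00033284]), 'tau': array([ 1.82833723e-03, -5.03608239e+01, -3.58074009e+01,  7.30037922e-02,
        2.31794023e-02, -2.71944907e-05]), 'tool_pos': array([0.18360278, 0.64887307, 0.23750535]), 'eef_rot': array([ 2.50477947,  1.89428502, -0.00263253]), 'contact_force': array([ 0.72265882,  0.06011644, -0.30382847]), 'moment': array([0.05262653, 0.03929695, 0.01295485]), 'finger_gap': 0.08820405388419668}
```

View pics/scene0.png

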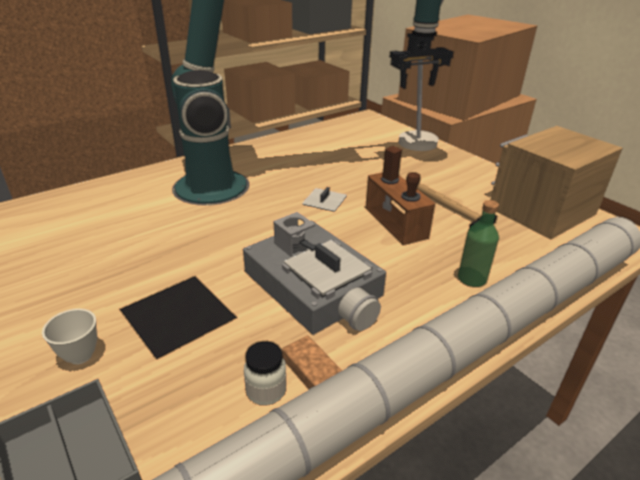

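View pics/top0.png

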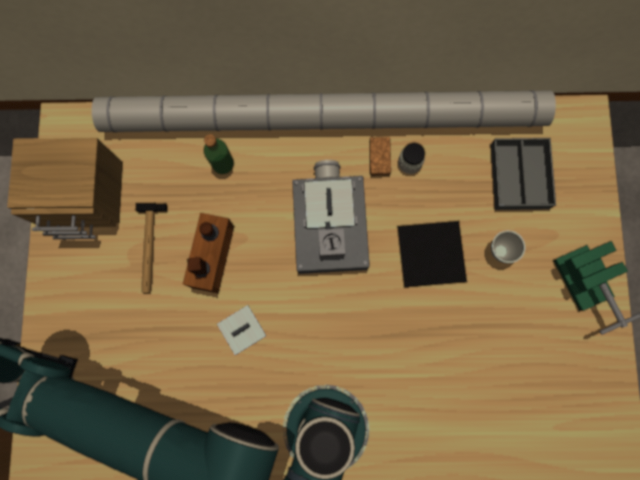

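The scene view shows the stand at (398,205). The taller handle, at (392,163), is nearer the robot, and the short round awl is at (412,185). The top view shows the box at (330,225), the mat at (432,253) and a small decoy cover at (242,330). I'll enlarge these areas next.

```bash
cat > h.py <<'E'
import numpy as np,cv2
from scipy.spatial.transform import Rotation as R
from cell import ctrl
def cam(n):
    p=ctrl.camera_params(n); return p,R.from_rotvec(p["orientation"]).as_matrix()
def ray(n,uv):
    p,M=cam(n); d=M@np.array([(uv[0]-p["cx"])/p["fx"],(uv[1]-p["cy"])/p["fy"],1]); return p["eye"],d
def onz(n,uv,z):
    e,d=ray(n,uv); return e+d*(z-e[2])/d[2]
def px(n,P):
    p,M=cam(n); c=M.T@(np.array(P)-p["eye"]); return np.array([p["fx"]*c[0]/c[2]+p["cx"],p["fy"]*c[1]/c[2]+p["cy"]])
def crop(src,x0,y0,w,h,k,out):
    im=cv2.imread(src) if isinstance(src,str) else src
    cv2.imwrite(out,cv2.resize(im[y0:y0+h,x0:x0+w],None,fx=k,fy=k,interpolation=cv2.INTER_CUBIC))
E
python3 - <<'E'
from h import *
crop("pics/top0.png",280,150,100,135,4,"pics/t_box.png") 
crop("pics/top0.png",175,200,75,100,5,"pics/t_stand.png")
crop("pics/scene0.png",235,130,210,205,3-.1,"pics/s_box.png")
print(onz("top",(330,430),0),onz("top",(432,253),0.004))
E
```

```text
[-0.00266443 -0.01269359  0.        ] [ 0.47643142 -0.30691734  0.004     ]
```

View pics/t_box.png

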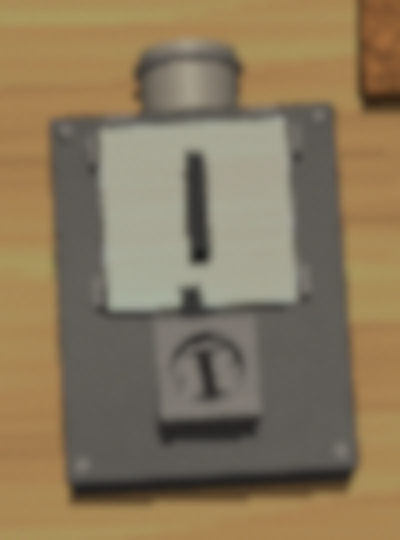

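View pics/t_stand.png

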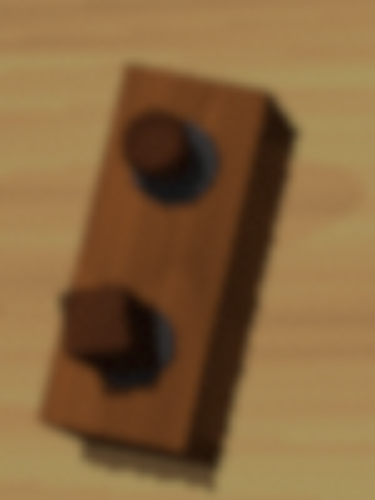

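View pics/s_box.png

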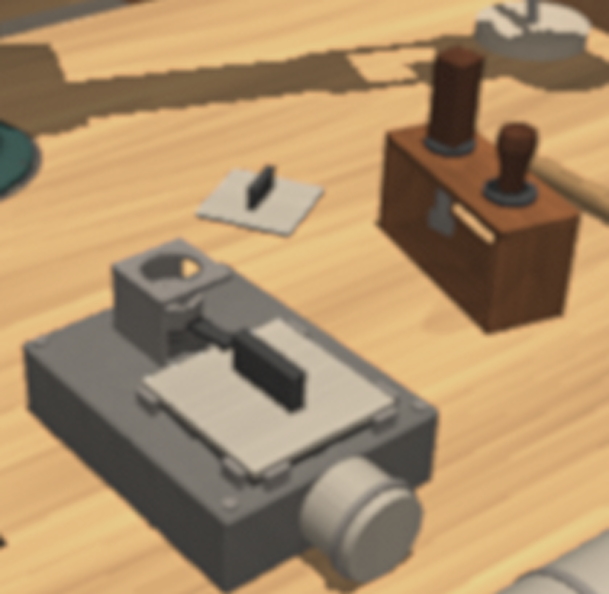

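The top crop shows the square driver handle at crop (97,318) and the awl at (158,145). The slot runs roughly along the box's x axis. Next I'll refine the outlines with masks.

```bash
python3 - <<'E'
from h import *
crop("pics/scene0.png",360,140,80,105,6-.3,"pics/s_st.png")
t=cv2.imread("pics/top0.png"); hsv=cv2.cvtColor(t,cv2.COLOR_BGR2HSV)
def rect(mask,x0,y0,x1,y1,z,name):
    m=np.zeros_like(mask); m[y0:y1,x0:x1]=mask[y0:y1,x0:x1]
    c=max(cv2.findContours(m,0,1)[0],key=cv2.contourArea)
    P=np.array([onz("top",q[0],z)[:2] for q in c],np.float32)*1000
    r=cv2.minAreaRect(P); print(name,r,"hull",cv2.contourArea(c)); return r
H,S,V=cv2.split(hsv)
for n,p in dict(mat=(432,253),cover=(340,210),box=(305,240),stand=(195,240),bench=(270,260),handle=(195,264)).items(): print(n,hsv[p[1],p[0]])
rect(((V<60)*255).astype('u1'),390,210,475,295,.004,"mat")
rect(((S<60)&(V>140)*1).astype('u1')*255,298,170,360,230,.086,"cover")
rect(((S<90)*255).astype('u1'),288,172,375,275,.07,"box")
rect(((S>150)&(H<14)).astype('u1')*255,175,205,240,300,.105,"stand")
E
```

```text
mat [15 49 21]
cover [ 27  31 167]
box [20 24 96]
stand [ 13 184 118]
bench [ 16 132 162]
handle [ 10 181  69]
mat ((475.43829345703125, -305.095458984375), (172.70098876953125, 173.17054748535156), 4.446300506591797) hull 3574.0
cover ((605.0189819335938, -16.267921447753906), (126.94027709960938, 128.3974609375), 2.718935966491699) hull 1980.0
box ((559.5855102539062, -18.85833740234375), (281.84912109375, 197.9412384033203), 2.606989622116089) hull 6708.5
stand ((467.927490234375, 307.43658447265625), (96.14012908935547, 199.3239288330078), 77.25414276123047) hull 2414.0
```

View pics/s_st.png

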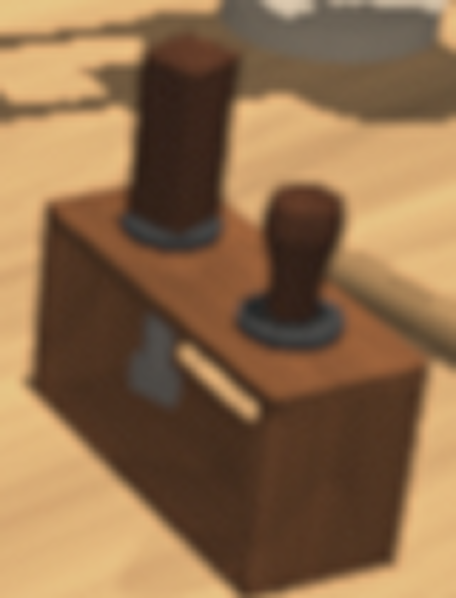

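The blade shows through the stand's open front, with its bottom edge running from crop (133,390) to (178,408).

```bash
python3 - <<'E'
from h import *
f=lambda n,x,y,z,c:np.round(onz(n,(x/c[2]+c[0],y/c[2]+c[1]),z)*1000,1)
S=(360,140,5.7);T=(175,200,5);B=(280,150,4)
a=f("scene",133,390,.015,S);b=f("scene",178,408,.015,S);print("blade",a,b,np.degrees(np.arctan2(*(b-a)[1::-1])), "w",np.linalg.norm(b-a), "mid",(a+b)/2)
print("stand corners",[f("top",x,y,.105,T) for x,y in((127,65),(270,97),(187,450),(42,425))])
print("stand scene",[f("scene",x,y,.105,S) for x,y in((50,205),(268,400),(425,365),(165,185))])
print("handle scene top",[f("scene",x,y,.195,S) for x,y in((150,58),(188,35),(237,55),(195,73))])
print("handle top",[f("top",x,y,.195,T) for x,y in((65,288),(122,287),(135,345),(78,352))])
print("box",[f("top",x,y,.07,B) for x,y in((53,120),(333,103),(355,468),(72,485))])
print("cover",[f("top",x,y,.086,B) for x,y in((98,127),(292,115),(300,300),(106,310))])
print("guard",[f("top",x,y,.131,B) for x,y in((155,317),(260,310),(262,412),(162,420))])
print("slot",f("top",203,347,.107,B),f("top",211,393,.107,B),"tongue",f("top",190,297,.1,B))
print("grip",f("top",193,152,.12,B),f("top",200,262,.12,B))
E
```

```text
blade [420.  321.6  15. ] [444.9 328.   15. ] 14.41460632315277 w 25.709336825363632 mid [432.45 324.8   15.  ]
stand corners [array([576.3, 331.9, 105. ]), array([557.6, 253.9, 105. ]), array([366.9, 293.9, 105. ]), array([381. , 371.2, 105. ])]
stand scene [array([379.1, 295.1, 105. ]), array([566.7, 252.6, 105. ]), array([583.8, 328.9, 105. ]), array([394.3, 354.3, 105. ])]
handle scene top [array([426.8, 303. , 195. ]), array([417.9, 334.4, 195. ]), array([446.2, 337.3, 195. ]), array([449.8, 308.5, 195. ])]
handle top [array([439.7, 339.9, 195. ]), array([439.9, 311.1, 195. ]), array([410.4, 303.7, 195. ]), array([407.1, 332.3, 195. ])]
box [array([676.3,  82.3,  70. ]), array([ 686.2, -113.3,   70. ]), array([ 428.9, -122.6,   70. ]), array([419.3,  69.3,  70. ])]
cover [array([666.2,  50.2,  86. ]), array([673.1, -83.9,  86. ]), array([542.3, -86.9,  86. ]), array([536.9,  45.2,  86. ])]
guard [array([522.2,  11.2, 131. ]), array([526.1, -58.2, 131. ]), array([457.8, -58.4, 131. ]), array([453.2,   7.1, 131. ])]
slot [506.4 -20.4 107. ] [475.1 -25.4 107. ] tongue [542.2 -12.1 100. ]
grip [637.9 -15.2 120. ] [561.7 -19.  120. ]
```

```bash
python3 - <<'E'
from h import *
f=lambda n,x,y,z,c:np.round(onz(n,(x/c[2]+c[0],y/c[2]+c[1]),z)*1000,1)
C=(235,130,2.9)
print("cover",[f("scene",x,y,.086,C) for x,y in((143,380),(280,320),(392,402),(255,470))])
print("hole",f("scene",170,267,.131,C))
print("guard",[f("scene",x,y,.131,C) for x,y in((113,263),(180,238),(231,270))])
print("boxcorners",[f("scene",x,y,.07,C) for x,y in((25,345),(437,410),(226,515))])
print("TCP px",px("scene",[.1836,.6489,.2375]),px("top",[.1836,.6489,.2375]),"base",px("scene",[0,0,0]),px("top",[0,0,0]))
g=cv2.imread("pics/scene0.png"); 
crop(g,370,20,110,80,7,"pics/s_tip.png")
M=((g.max(2)<60)*255).astype('u1');M[:270]=0;M[360:]=0;M[:,:110]=0;M[:,245:]=0
c=max(cv2.findContours(M,0,1)[0],key=cv2.contourArea)
P=np.array([onz("scene",q[0],.004)[:2] for q in c],np.float32)*1000;print("mat",cv2.minAreaRect(P))
E
```

```text
cover [array([548.6, -84. ,  86. ]), array([543.9,  44.4,  86. ]), array([671.2,  47.3,  86. ]), array([675.2, -76.9,  86. ])]
hole [491.8 -22.  131. ]
guard [array([462.6, -54.4, 131. ]), array([461.1,   7.8, 131. ]), array([521.4,  13.4, 131. ])]
boxcorners [array([ 441.2, -122.9,   70. ]), array([682. ,  82.6,  70. ]), array([ 685.9, -108.1,   70. ])]
TCP px [416.31986378  85.70009331] [ 50.29925634 362.79492185] base [210.16901124 185.087517  ] [325.27441399 429.00121538]
mat ((480.25189208984375, -305.7490539550781), (171.44851684570312, 172.32669067382812), 4.499539375305176)
```

View pics/s_tip.png

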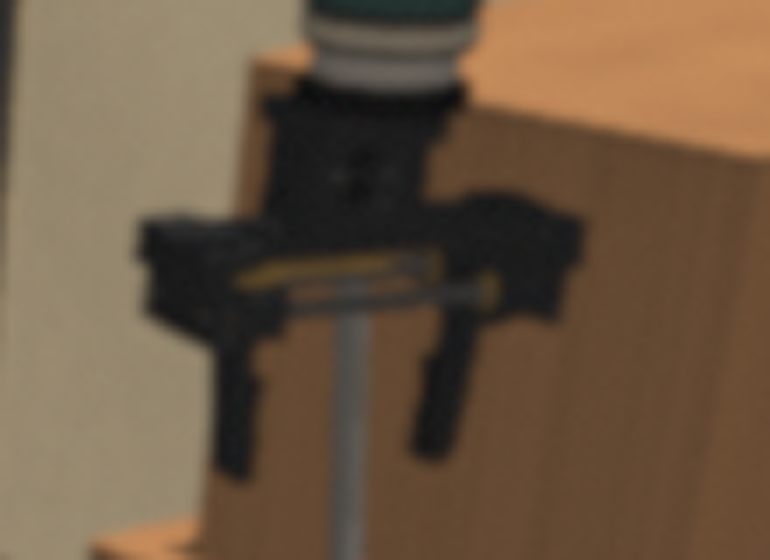

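The views disagree by 5–10 mm in x, and the fingertip check favours the scene camera. I'll hover above the driver and compare the fingertips with the handle there.

```bash
cat >> h.py <<'E'
def go(pos,yaw):
    s=ctrl.get_state(); M=R.from_rotvec(s["eef_rot"]).as_matrix()
    d=M.T@(np.array(pos)-s["tool_pos"]); y=np.radians(yaw)
    T=np.column_stack([[np.cos(y),np.sin(y),0],[np.sin(y),-np.cos(y),0],[0,0,-1]])
    rv=R.from_matrix(M.T@T).as_rotvec(degrees=True)
    print("shift",np.round(d,4),"turn",np.round(rv,2),"yawnow",np.round(np.degrees(np.arctan2(M[1,0],M[0,0])),2),"pos",np.round(s["tool_pos"],4),"F",np.round(s["contact_force"],1),"gap",round(s["finger_gap"],4),"t",round(s["t"],2),"j6",round(s["joint_pos"][5],2))
E
python3 -c "
from h import *
go([.430,.322,.26],-76.3)"
```

```text
shift [-0.2475  0.3261 -0.022 ] turn [1.500e-01 5.000e-02 1.505e+02] yawnow 74.2 pos [0.1836 0.6489 0.2375] F [ 0.7  0.1 -0.3] gap 0.0882 t 0.1 j6 -0.04
```

```bash
python3 -m pendant '[[-0.2475,0.326,-0.022,0,0,150],[-0.2475,0.326,-0.022,0,0,150],[-0.2475,0.326,-0.022,0,0,150],[-0.2475,0.326,-0.022,0,0,150],[-0.2475,0.326,-0.022,0,0,150],[-0.2475,0.326,-0.022,0,0,150],[-0.2475,0.326,-0.022,0,0,150],[-0.2475,0.326,-0.022,0,0,150],[-0.2475,0.326,-0.022,0,0,150],[-0.2475,0.326,-0.022,0,0,150]]' 0
python3 -c "
from h import *
go([.430,.322,.26],-76.3)"
```

```text
t: 1.1
tool_pos: [0.4314, 0.3203, 0.2605]
eef_rot: [3.123, -0.337, -0.0]
contact_force: [-0.3, -0.1, 0.2]
finger_gap: 0.0885
shift [-0.0017 -0.0014  0.0005] turn [ 3.000e-02 -2.000e-02  6.397e+01] yawnow -12.33 pos [0.4314 0.3203 0.2605] F [-0.3 -0.1  0.2] gap 0.0885 t 1.1 j6 0.81
```

```bash
python3 -m pendant '[[0,0,0,0,0,64],[0,0,0,0,0,64],[0,0,0,0,0,64],[0,0,0,0,0,64],[0,0,0,0,0,64],[0,0,0,0,0,64],[0,0,0,0,0,64],[0,0,0,0,0,64],[0,0,0,0,0,64],[0,0,0,0,0,64]]'
python3 -c "
from h import *
for n in('scene','top'):
    g=ctrl.get_image(n); cv2.imwrite(f'pics/{n}1.png',g)
go([.430,.322,.26],-76.3)
p=ctrl.get_state()['tool_pos']; print(px('scene',p),px('top',p))
crop('pics/scene1.png',350,90,110,130,4.5,'pics/s1.png');crop('pics/top1.png',150,190,110,120,5,'pics/t1.png')"
```

```text
t: 2.1
tool_pos: [0.4299, 0.3224, 0.2603]
eef_rot: [2.481, -1.926, -0.0]
contact_force: [0.6, 0.6, 0.7]
finger_gap: 0.0881
shift [0.0005 0.0001 0.0005] turn [ 0.02 -0.01  0.62] yawnow -75.68 pos [0.43   0.3225 0.2605] F [0.3 0.7 0.4] gap 0.0881 t 2.2 j6 1.92
[395.59685416 124.02797073] [188.72004633 257.21009739]
```

View pics/s1.png

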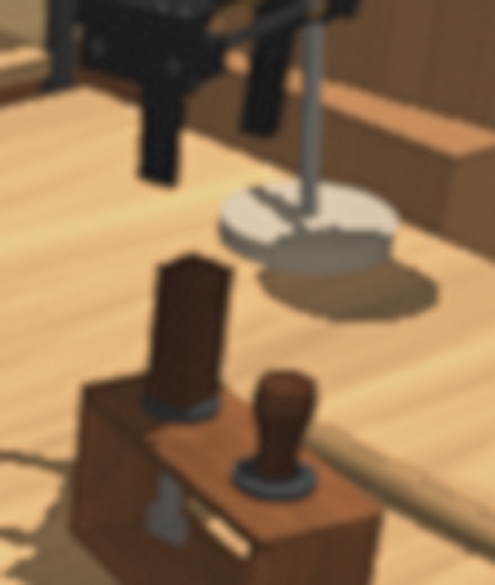

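View pics/t1.png

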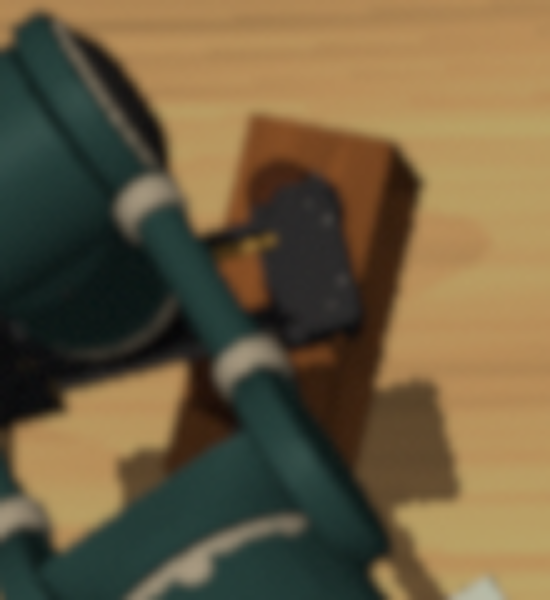

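The fingertip midpoint is at scene (396.9,124.9) against a prediction of (395.6,124.0). That is the same offset as at the start, so I'll apply it to the scene measurements.

```bash
python3 - <<'E'
from h import *
def f(x,y,z,c):return np.round(onz("scene",(x/c[2]+c[0]-1.3,y/c[2]+c[1]-.9),z)*1000,1)
S=(360,140,5.7);C=(235,130,2.9);S1=(350,90,4.5)
h=[f(x,y,.195,S) for x,y in((150,58),(188,35),(237,55),(195,73))];print("handle",h,np.mean(h,0))
h=[f(x,y,.195,S1) for x,y in((160,268),(194,252),(233,268),(197,284))];print("handle",h,np.mean(h,0))
print("flange", f(183,408,.112,S1),"blade",f(155.5,399,.015,S))
h=[f(x,y,.086,C) for x,y in((143,380),(280,320),(392,402),(255,470))];print("cover",np.mean(h,0))
print("hole",f(170,267,.131,C))
# top with half-pixel fix
g=lambda x,y,z,c:onz("top",((x+.5)/c[2]+c[0]-.5,(y+.5)/c[2]+c[1]-.5),z)*1000
T=(175,200,5);B=(280,150,4)
for n,l,z,c in(("handle",((65,288),(122,287),(135,345),(78,352)),.195,T),("stand",((127,65),(270,97),(187,450),(42,425)),.105,T),("cover",((98,127),(292,115),(300,300),(106,310)),.086,B),("guard",((155,317),(260,310),(262,412),(162,420)),.131,B)):
    print(n,np.mean([g(x,y,z,c) for x,y in l],0))
E
```

```text
handle [array([420.9, 304.1, 195. ]), array([411.8, 335.6, 195. ]), array([440.3, 338.5, 195. ]), array([444. , 309.6, 195. ])] [429.25 321.95 195.  ]
handle [array([416.9, 305.1, 195. ]), array([411.3, 336.5, 195. ]), array([440.2, 339.3, 195. ]), array([444.7, 307.4, 195. ])] [428.275 322.075 195.   ]
flange [436.4 315.8 112. ] blade [426.9 325.2  15. ]
cover [605.7   -17.625  86.   ]
hole [487.1 -22.3 131. ]
handle [425.28440852 322.78288583 195.        ]
stand [471.5478847  313.83032478 105.        ]
cover [605.67514535 -17.8130283   86.        ]
guard [490.86136452 -23.62724978 131.        ]
```

```bash
python3 -c "
from h import *
go([.4275,.3222,.143],-76.3)"
```

```text
shift [-0.0004  0.0024  0.1175] turn [ 0.02 -0.01  0.62] yawnow -75.68 pos [0.43   0.3225 0.2605] F [0.3 0.7 0.4] gap 0.0881 t 2.2 j6 1.92
```

```bash
python3 -m pendant '[[0,0.0024,0.02,0,0,0.6],[0,0.0024,0.04,0,0,0.6],[0,0.0024,0.06,0,0,0.6],[0,0.0024,0.08,0,0,0.6],[0,0.0024,0.1,0,0,0.6],[0,0.0024,0.11,0,0,0.6],[0,0.0024,0.1175,0,0,0.6],[0,0.0024,0.1175,0,0,0.6],[0,0.0024,0.1175,0,0,0.6],[0,0.0024,0.1175,0,0,0.6]]' 0
python3 -c "
from h import *
g=ctrl.get_image('scene'); crop(g,350,90,110,130,4.5,'pics/s2.png')
go([.4275,.3222,.143],-76.3)"
```

```text
t: 3.2
tool_pos: [0.4285, 0.3225, 0.1444]
eef_rot: [-2.468, 1.94, -0.001]
contact_force: [0.7, -1.1, 0.6]
finger_gap: 0.0883
shift [0.     0.001  0.0014] turn [-0.11  0.04 -0.04] yawnow -76.34 pos [0.4285 0.3225 0.1444] F [ 0.4 -0.7 -1. ] gap 0.0879 t 3.25 j6 1.93
```

View pics/s2.png

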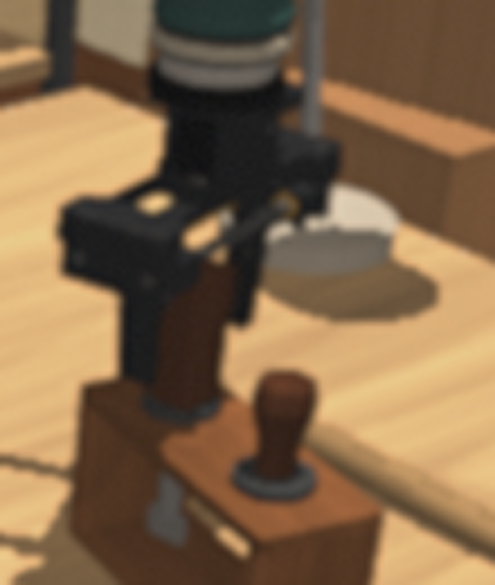

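The handle sits between the open fingers, and nothing is touched. I'll close gently and then firm up the grip.

```bash
python3 -m pendant '[[0,0,0,0,0,0],[0,0,0,0,0,0],[0,0,0,0,0,0],[0,0,0,0,0,0],[0,0,0,0,0,0],[0,0,0,0,0,0],[0,0,0,0,0,0],[0,0,0,0,0,0],[0,0,0,0,0,0],[0,0,0,0,0,0]]' 1 10
python3 -m pendant '[[0,0,0,0,0,0],[0,0,0,0,0,0],[0,0,0,0,0,0],[0,0,0,0,0,0],[0,0,0,0,0,0],[0,0,0,0,0,0],[0,0,0,0,0,0],[0,0,0,0,0,0],[0,0,0,0,0,0],[0,0,0,0,0,0]]' 1 45
python3 -c "
from h import *
go([.4275,.3222,.143],-76.3)"
```

```text
t: 4.25
tool_pos: [0.4278, 0.3223, 0.1434]
eef_rot: [-2.469, 1.941, 0.0]
contact_force: [-1.2, 2.5, 2.1]
finger_gap: 0.0347
t: 5.25
tool_pos: [0.4279, 0.3221, 0.1434]
eef_rot: [-2.469, 1.941, -0.0]
contact_force: [-2.9, 3.1, 4.9]
finger_gap: 0.0338
shift [-0.0002  0.0004  0.0004] turn [-0.02  0.01 -0.05] yawnow -76.35 pos [0.4279 0.3221 0.1434] F [-2.9  3.1  4.9] gap 0.0338 t 5.25 j6 1.93
```

Gripped at a 34 mm gap. The return pose is (0.4279, 0.3221, 0.1434) at yaw −76.3°. Lifting straight up.

```bash
python3 -m pendant '[[0,0,-0.01,0,0,0],[0,0,-0.03,0,0,0],[0,0,-0.05,0,0,0],[0,0,-0.07,0,0,0],[0,0,-0.09,0,0,0],[0,0,-0.11,0,0,0],[0,0,-0.13,0,0,0],[0,0,-0.15,0,0,0],[0,0,-0.16,0,0,0],[0,0,-0.16,0,0,0]]'
python3 -c "
from h import *
go([.4895,-.0232,.302],-80)"
```

```text
t: 6.25
tool_pos: [0.4285, 0.3217, 0.3044]
eef_rot: [-2.468, 1.941, -0.002]
contact_force: [-0.4, -1.1, -3.1]
finger_gap: 0.0341
shift [0.3495 0.022  0.0025] turn [-0.12 -0.02  3.63] yawnow -76.37 pos [0.4285 0.3217 0.3044] F [-0.4 -1.1 -3.1] gap 0.0341 t 6.25 j6 1.93
```

```bash
python3 -m pendant '[[0.02,0.001,0,0,0,0.4],[0.06,0.004,0,0,0,1],[0.105,0.007,0,0,0,2],[0.15,0.01,0,0,0,3],[0.195,0.012,0,0,0,3.5],[0.24,0.015,0,0,0,3.5],[0.285,0.018,0,0,0,3.5],[0.32,0.02,0,0,0,3.5],[0.34,0.0215,0,0,0,3.5],[0.3495,0.022,0.002,0,0,3.5]]'
python3 -c "
from h import *
ctrl.get_image('scene')
for n in('scene','top'):
    g=ctrl.get_image(n); cv2.imwrite(f'pics/{n}3.png',g)
go([.4895,-.0232,.302],-80)
p=ctrl.get_state()['tool_pos']; t=p-[0,0,.1285]; print('tip pred',t,px('scene',t),px('top',t))
crop('pics/scene3.png',240,120,130,130,4.6,'pics/s3.png');crop('pics/top3.png',280,170,100,110,5,'pics/t3.png')"
```

```text
t: 7.25
tool_pos: [0.4882, -0.025, 0.2996]
eef_rot: [2.405, -2.018, -0.002]
contact_force: [-0.6, -0.4, -2.4]
finger_gap: 0.0342
shift [ 0.0007 -0.0012 -0.0022] turn [0.14 0.06 0.1 ] yawnow -79.9 pos [ 0.4882 -0.0227  0.2998] F [-0.5  0.6 -3.2] gap 0.0342 t 7.4 j6 1.3
tip pred [ 0.48816387 -0.02274173  0.1713181 ] [292.18667654 205.50471097] [331.79538123 238.87589877]
```

View pics/s3.png

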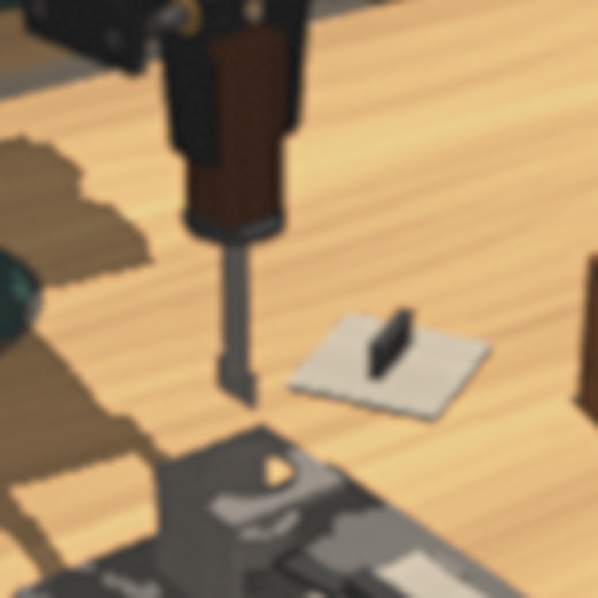

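View pics/t3.png

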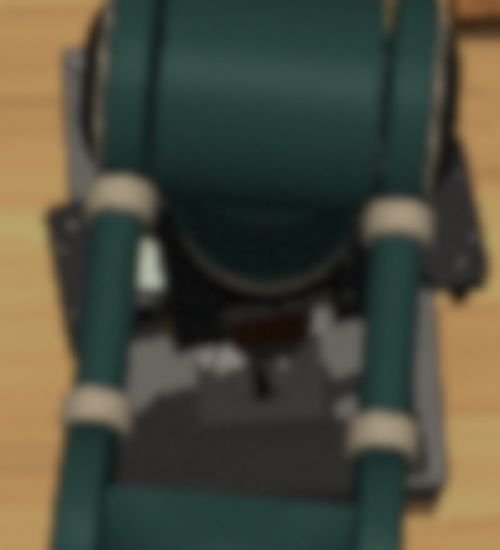

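```bash
python3 - <<'E'
from h import *
a=cv2.imread("pics/scene3.png");b=cv2.imread("pics/scene0.png")
A=cv2.resize(a[165:255,265:315],None,fx=6,fy=6,interpolation=cv2.INTER_LANCZOS4)
B=cv2.resize(b[200:270,262:322],None,fx=8,fy=8,interpolation=cv2.INTER_LANCZOS4)[:540]
B=cv2.copyMakeBorder(B,0,540-B.shape[0],0,0,0)
cv2.imwrite("pics/cmp.png",np.hstack([A,B]))
# shank centre rows
for v in range(172,214,4):
    r=a[v,270:312].astype(int).sum(1); print(v,r[8:36])
t=np.array([.4882,-.0227,.1713]);x=np.array([np.cos(np.radians(10.1)),np.sin(np.radians(10.1)),0])
for q in(t-.013*x,t,t+.013*x,t+[0,0,.04],t+[0,0,.09]):print(px("scene",q))
E
```

```text
172 [556 551 537 498 437 387 343 295 243 204 163 141 143 145 149 163 208 254
 283 321 372 429 479 510 523 531 535 537]
176 [531 534 536 539 538 535 536 534 521 453 319 236 235 238 241 305 431 528
 549 546 541 537 534 529 524 522 518 517]
180 [522 525 530 532 537 541 538 541 531 464 332 240 236 237 240 292 402 494
 518 516 516 523 522 525 526 526 525 526]
184 [516 511 511 507 510 512 514 518 512 452 338 251 233 238 233 280 400 511
 534 535 534 534 535 536 534 534 531 533]
188 [529 531 529 529 529 532 532 534 527 466 344 251 233 235 232 277 397 501
 524 523 522 529 532 534 540 542 545 544]
192 [523 522 524 526 528 532 536 536 531 473 346 250 234 238 237 286 413 523
 547 543 540 539 538 539 538 538 540 540]
196 [542 541 540 538 537 538 539 535 518 453 347 260 237 237 235 290 424 534
 559 557 556 551 550 549 546 543 544 541]
200 [556 556 558 561 561 561 562 551 480 330 230 225 240 237 233 267 364 464
 510 525 526 529 532 538 545 546 554 571]
204 [535 536 536 536 534 534 539 537 513 428 330 258 231 223 220 222 250 344
 470 542 551 546 539 522 480 432 404 412]
208 [553 553 556 552 555 552 550 546 541 537 534 531 525 511 473 408 362 402
 482 520 528 531 535 540 544 545 548 551]
212 [516 514 516 519 523 529 532 536 539 541 543 544 541 532 520 502 461 405
 361 373 443 513 541 559 562 560 554 552]
[288.05329853 203.34344394]
[292.21233269 205.5134629 ]
[296.43108316 207.71463944]
[291.96516935 189.01280284]
[291.64038545 167.33018238]
```

View pics/cmp.png

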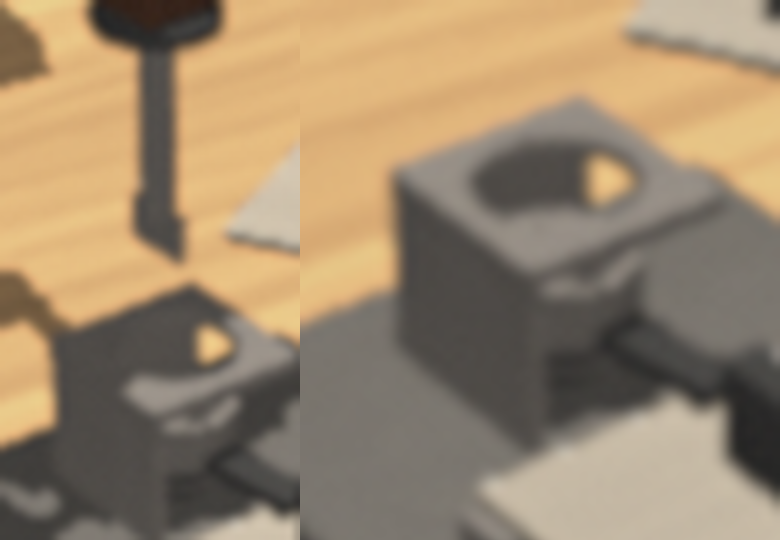

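```bash
python3 - <<'E'
from h import *
P=px("scene",[.4882,-.0227,.131]);print(P)
tip=onz("scene",P+[-1.1,.3],.131);
b=cv2.imread("pics/scene0.png")
# hole ellipse: predicted rim around candidate centres, overlay
out=cv2.resize(b[200:270,262:322],None,fx=8,fy=8,interpolation=cv2.INTER_CUBIC)
C0=onz("scene",(293.4,222.7),.131);print("hole",C0*1000,"tip axis at .131",tip*1000,"delta",(C0-tip)*1000)
for k in range(72):
    q=px("scene",C0+.023*np.array([np.cos(k*.0873),np.sin(k*.0873),0]));u=((q-[262,200])+.5)*8-.5;cv2.circle(out,tuple(int(i) for i in u),1,(0,0,255),-1)
# guard top plate corners yaw 2.7
for s,t in((-1,-1),(-1,1),(1,1),(1,-1)):
    y=np.radians(2.7);d=R.from_rotvec([0,0,y]).apply([.033*s,.033*t,0]);u=((px("scene",C0+d)-[262,200])+.5)*8-.5;cv2.circle(out,tuple(int(i) for i in u),4,(0,255,0),-1)
cv2.imwrite("pics/hole.png",out)
E
```

```text
[292.45075221 221.43038466]
hole [493.7041165  -23.87012341 131.        ] tip axis at .131 [487.86025103 -25.36297803 131.        ] delta [5.84386548 1.49285462 0.        ]
```

View pics/hole.png

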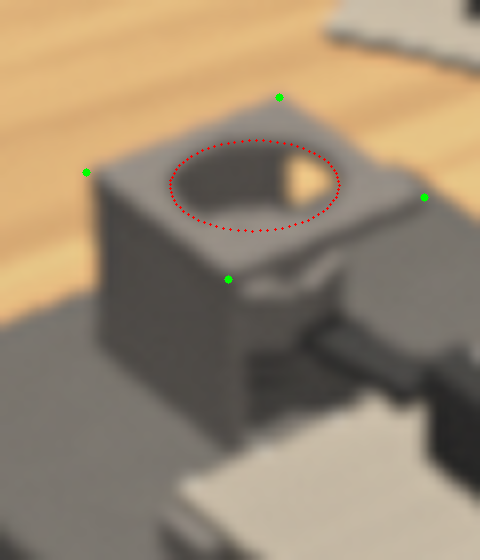

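The projected ring fits the guard hole. In the same view the driver tip lies about 5.8 mm short in x and 1.5 mm in y, so I'll correct that and lower it to just above the guard.

```bash
python3 -c "
from h import *
go([.4935,-.0213,.266],-80)"
```

```text
shift [-0.0004 -0.0056  0.0338] turn [0.14 0.06 0.1 ] yawnow -79.9 pos [ 0.4882 -0.0227  0.2998] F [-0.5  0.6 -3.2] gap 0.0342 t 7.4 j6 1.3
```

```bash
python3 -m pendant '[[-0.0004,-0.0015,0,0.1,0,0.1],[-0.0004,-0.0035,0.005,0.1,0,0.1],[-0.0004,-0.005,0.01,0.1,0,0.1],[-0.0004,-0.0056,0.018,0.1,0,0.1],[-0.0004,-0.0056,0.025,0.1,0,0.1],[-0.0004,-0.0056,0.03,0.1,0,0.1],[-0.0004,-0.0056,0.034,0.1,0,0.1],[-0.0004,-0.0056,0.034,0.1,0,0.1],[-0.0004,-0.0056,0.034,0.1,0,0.1],[-0.0004,-0.0056,0.034,0.1,0,0.1]]'
python3 - <<'E'
from h import *
a=ctrl.get_image('scene');cv2.imwrite('pics/scene4.png',a)
go([.4935,-.0213,.266],-80)
out=cv2.resize(a[180:255,262:322],None,fx=8,fy=8,interpolation=cv2.INTER_CUBIC)
p=ctrl.get_state()['tool_pos'];C0=np.array([.4937,-.0239,.131]);x=np.array([np.cos(np.radians(10)),np.sin(np.radians(10)),0])
def dot(P,c,r=1):
    u=((px("scene",P)-[262,180])+.5)*8-.5;cv2.circle(out,tuple(int(i) for i in u),r,c,-1)
for k in range(72): dot(C0+.023*np.array([np.cos(k*.0873),np.sin(k*.0873),0]),(0,0,255))
for s in(-1,1):dot(C0+[0,0,p[2]-.1285-.131]+.013*s*x,(0,255,0),3)
cv2.imwrite('pics/s4.png',out)
E
```

```text
t: 8.4
tool_pos: [0.4946, -0.0216, 0.2676]
eef_rot: [-2.406, 2.017, -0.003]
contact_force: [0.4, -0.1, -2.9]
finger_gap: 0.0341
shift [-0.0004  0.001   0.0017] turn [-0.15 -0.01  0.05] yawnow -79.95 pos [ 0.4946 -0.0215  0.2677] F [ 0.3 -0.3 -2.9] gap 0.0342 t 8.45 j6 1.3
```

View pics/s4.png

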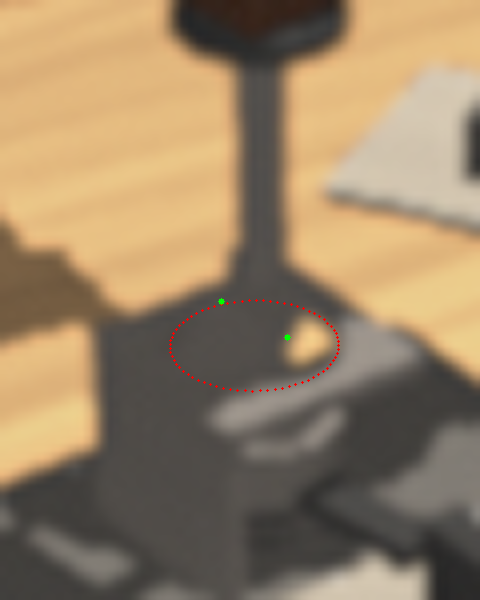

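```bash
python3 - <<'E'
from h import *
a=cv2.imread('pics/scene4.png')[195:245,270:312]
g=cv2.resize(a,None,fx=12,fy=12,interpolation=cv2.INTER_CUBIC)
g=np.clip((g.astype(float)-30)*255/90,0,255).astype('u1');cv2.imwrite('pics/s4b.png',g)
E
```

```text
(no output)
```

View pics/s4b.png

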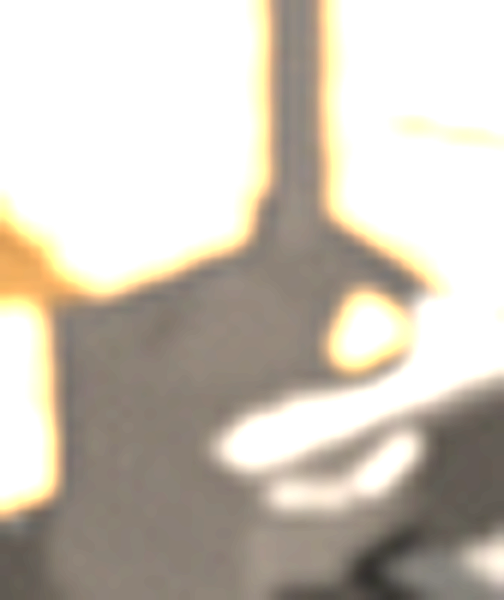

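```bash
python3 -m pendant '[[-0.0002,0.001,0.003,0,0,0],[-0.0002,0.001,0.006,0,0,0],[-0.0002,0.001,0.009,0,0,0],[-0.0002,0.001,0.012,0,0,0],[-0.0002,0.001,0.015,0,0,0],[-0.0002,0.001,0.018,0,0,0],[-0.0002,0.001,0.021,0,0,0],[-0.0002,0.001,0.024,0,0,0],[-0.0002,0.001,0.027,0,0,0],[-0.0002,0.001,0.027,0,0,0]]'
python3 - <<'E'
from h import *
go([.4936,-.0222,.2245],-80)
E
```

```text
t: 9.45
tool_pos: [0.493, -0.0214, 0.2396]
eef_rot: [-2.407, 2.018, -0.0]
contact_force: [0.4, 0.4, -2.6]
finger_gap: 0.0339
shift [ 0.0009 -0.0004  0.0151] turn [-0.05  0.02  0.06] yawnow -79.94 pos [ 0.493  -0.0214  0.2396] F [ 0.4  0.4 -2.6] gap 0.0339 t 9.45 j6 1.3
```

```bash
python3 -m pendant '[[0.0009,0,0.001,0,0,0],[0.0009,0,0.002,0,0,0],[0.0009,0,0.003,0,0,0],[0.0009,0,0.004,0,0,0],[0.0009,0,0.005,0,0,0],[0.0009,0,0.006,0,0,0],[0.0009,0,0.006,0,0,0],[0.0009,0,0.006,0,0,0],[0.0009,0,0.006,0,0,0],[0.0009,0,0.006,0,0,0]]'
python3 - <<'E'
from h import *
go([.4936,-.0222,.2245],-80)
E
```

```text
t: 10.45
tool_pos: [0.4936, -0.0223, 0.2343]
eef_rot: [-2.406, 2.017, -0.002]
contact_force: [0.4, 0.7, -1.5]
finger_gap: 0.034
shift [-0.0001 -0.      0.0098] turn [-0.11 -0.    0.06] yawnow -79.94 pos [ 0.4936 -0.0223  0.2343] F [ 0.4  0.7 -1.5] gap 0.034 t 10.45 j6 1.3
```

```bash
python3 -m pendant '[[0,0,0.001,0,0,0],[0,0,0.002,0,0,0],[0,0,0.003,0,0,0],[0,0,0.004,0,0,0],[0,0,0.004,0,0,0],[0,0,0.004,0,0,0],[0,0,0.004,0,0,0],[0,0,0.004,0,0,0],[0,0,0.004,0,0,0],[0,0,0.004,0,0,0]]'
python3 - <<'E'
from h import *
go([.4936,-.0222,.2245],-80)
E
```

```text
t: 11.45
tool_pos: [0.4936, -0.0223, 0.2303]
eef_rot: [-2.407, 2.017, -0.002]
contact_force: [0.8, -0.5, -3.2]
finger_gap: 0.0343
shift [-0.0001 -0.      0.0058] turn [-0.11 -0.    0.05] yawnow -79.95 pos [ 0.4936 -0.0223  0.2303] F [ 0.8 -0.5 -3.2] gap 0.0343 t 11.45 j6 1.3
```

The tip is 5 mm below the head face with no contact, so the blade is in the slot. I'll go a bit deeper.

```bash
python3 -m pendant '[[0,0,0.001,0,0,0],[0,0,0.002,0,0,0],[0,0,0.003,0,0,0],[0,0,0.004,0,0,0],[0,0,0.0045,0,0,0],[0,0,0.0045,0,0,0],[0,0,0.0045,0,0,0],[0,0,0.0045,0,0,0],[0,0,0.0045,0,0,0],[0,0,0.0045,0,0,0]]'
python3 - <<'E'
from h import *
go([.4936,-.0222,.2245],-80);print(ctrl.get_state()['moment'])
E
```

```text
t: 12.45
tool_pos: [0.4936, -0.0223, 0.2257]
eef_rot: [-2.406, 2.017, -0.002]
contact_force: [0.3, 1.0, -1.6]
finger_gap: 0.0341
shift [-0.0001 -0.0001  0.0012] turn [-0.1  -0.    0.05] yawnow -79.95 pos [ 0.4936 -0.0223  0.2257] F [ 0.3  1.  -1.6] gap 0.0341 t 12.45 j6 1.3
[-0.04762387  0.16539931 -0.00343797]
```

Seated. I'll turn anticlockwise about the estimated screw axis, which is about 3.5 mm from the TCP along tool y.

```bash
python3 -m pendant '[[-0.0003,0,0,0,0,-5],[-0.0006,0.0001,0,0,0,-10],[-0.0009,0.0001,0,0,0,-15],[-0.0012,0.0002,0,0,0,-20],[-0.0015,0.0003,0,0,0,-25],[-0.0017,0.0005,0,0,0,-30],[-0.002,0.0006,0,0,0,-35],[-0.0022,0.0008,0,0,0,-40],[-0.0025,0.001,0,0,0,-45],[-0.0025,0.001,0,0,0,-45]]'
python3 - <<'E'
from h import *
a=ctrl.get_image('scene');cv2.imwrite('pics/scene5.png',a);crop(a,250,150,110,110,5,'pics/s5.png')
go([.4936,-.0222,.2257],-80);print(ctrl.get_state()['moment'])
E
```

```text
t: 13.45
tool_pos: [0.4916, -0.0192, 0.2257]
eef_rot: [-2.995, 0.943, 0.0]
contact_force: [-1.5, 2.9, -0.8]
finger_gap: 0.0335
shift [ 0.0033  0.0013 -0.    ] turn [-0.09  0.08 44.93] yawnow -35.07 pos [ 0.4917 -0.0193  0.2257] F [-1.8  2.5 -1.4] gap 0.0342 t 13.5 j6 0.52
[ 0.74356856  0.62016403 -0.14016225]
```

View pics/s5.png

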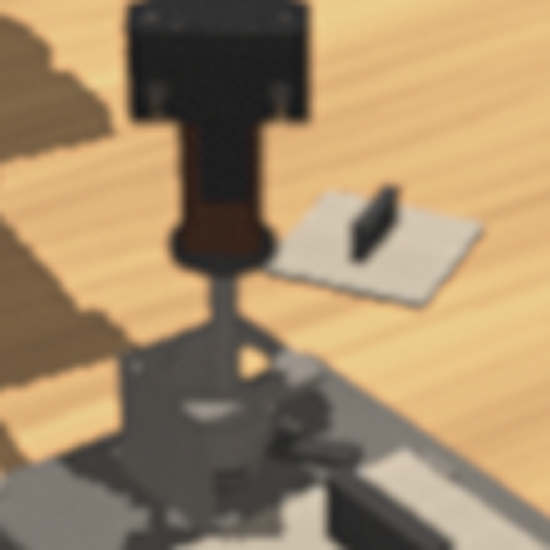

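The tongue is swinging, with a moment of about −0.14 N m, which matches the screw friction. Continuing.

```bash
python3 -m pendant '[[-0.0003,0,0,0,0,-5],[-0.0006,0.0001,0,0,0,-10],[-0.0009,0.0001,0,0,0,-15],[-0.0012,0.0002,0,0,0,-20],[-0.0014,0.0003,0,0,0,-24],[-0.0016,0.0004,0,0,0,-28],[-0.0018,0.0005,0,0,0,-32],[-0.002,0.0006,0,0,0,-35],[-0.002,0.0006,0,0,0,-35],[-0.002,0.0006,0,0,0,-35]]'
python3 - <<'E'
from h import *
a=ctrl.get_image('scene');cv2.imwrite('pics/scene6.png',a);crop(a,250,150,110,110,5,'pics/s6.png')
go([.4936,-.0222,.2257],-80);print(ctrl.get_state()['moment'])
E
```

```text
t: 14.5
tool_pos: [0.4897, -0.0188, 0.2256]
eef_rot: [-3.14, 0.002, -0.001]
contact_force: [-2.1, 4.5, -0.0]
finger_gap: 0.0338
shift [ 0.0039  0.0034 -0.    ] turn [-1.000e-01  3.000e-02  7.993e+01] yawnow -0.07 pos [ 0.4897 -0.0188  0.2257] F [-1.3  4.7  0.2] gap 0.0337 t 14.55 j6 -0.09
[ 1.09818926  0.85447613 -0.10804679]
```

View pics/s6.png

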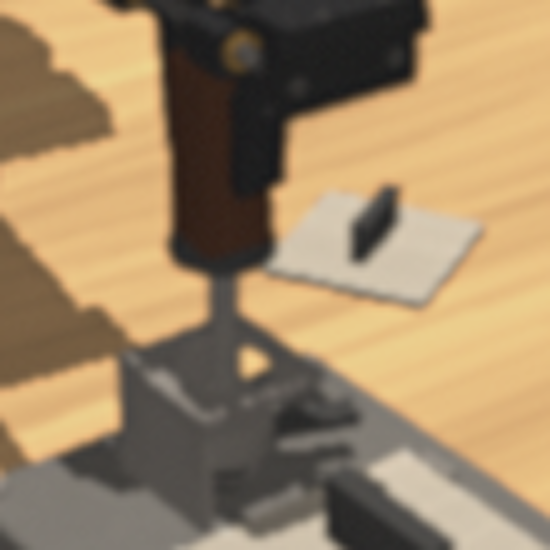

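```bash
python3 -m pendant '[[0,-0.0005,0,0,0,-1],[-0.0001,-0.0005,0,0,0,-2],[-0.0001,-0.0005,0,0,0,-3],[-0.0002,-0.0005,0,0,0,-4],[-0.0003,-0.0005,0,0,0,-5],[-0.0003,-0.0005,0,0,0,-6],[-0.0003,-0.0005,0,0,0,-7],[-0.0003,-0.0005,0,0,0,-7],[-0.0003,-0.0005,0,0,0,-7],[-0.0003,-0.0005,0,0,0,-7]]'
python3 - <<'E'
from h import *
go([.4936,-.0222,.2257],-80);print(ctrl.get_state()['moment'])
E
```

```text
t: 15.55
tool_pos: [0.4895, -0.0187, 0.2257]
eef_rot: [-3.135, -0.192, -0.001]
contact_force: [-3.5, 4.9, 1.3]
finger_gap: 0.034
shift [ 0.0037  0.004  -0.    ] turn [-8.0e-02 -0.0e+00  8.7e+01] yawnow 7.0 pos [ 0.4895 -0.0187  0.2257] F [-3.5  4.9  1.3] gap 0.034 t 15.55 j6 -0.21
[ 1.08663559  0.97623207 -0.53811189]
```

The moment has jumped to −0.54 N m, so the screw is at its stop. I'll back off about 10°, within the play, then raise the driver and look at the tongue.

```bash
python3 -m pendant '[[0,0,0,0,0,2],[0.0001,0,0,0,0,4],[0.0002,0,0,0,0,6],[0.0003,0,0,0,0,8],[0.0004,0,-0.002,0,0,9],[0.0004,0,-0.008,0,0,9],[0.0004,0,-0.018,0,0,9],[0.0004,0,-0.032,0,0,9],[0.0004,0,-0.052,0,0,9],[0.0004,0,-0.072,0,0,9]]'
python3 - <<'E'
from h import *
a=ctrl.get_image('scene');cv2.imwrite('pics/scene7.png',a);crop(a,250,150,110,110,5,'pics/s7.png')
go([.4285,.3217,.302],-76.35);print(ctrl.get_state()['moment'])
E
```

```text
t: 16.55
tool_pos: [0.4908, -0.0192, 0.3001]
eef_rot: [3.141, -0.053, 0.007]
contact_force: [-0.4, 0.3, -2.6]
finger_gap: 0.0338
shift [-0.0757 -0.3387  0.0013] turn [-0.37 -0.55 74.42] yawnow -1.93 pos [ 0.4928 -0.0193  0.3044] F [0.4 0.6 1. ] gap 0.0339 t 16.6 j6 -0.06
[-0.04491306 -0.00099758  0.02150445]
```

View pics/s7.png

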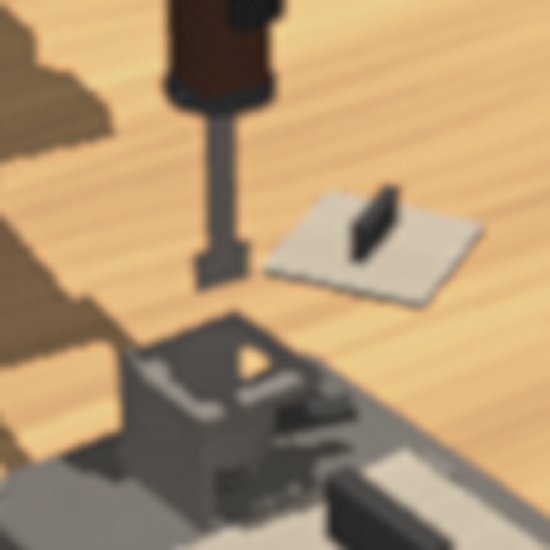

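```bash
python3 -m pendant '[[-0.003,-0.015,0,0,0,5],[-0.01,-0.045,0,-0.1,-0.1,13],[-0.02,-0.09,0,-0.2,-0.3,21],[-0.03,-0.135,0,-0.3,-0.4,29],[-0.04,-0.18,0,-0.3,-0.5,37],[-0.05,-0.225,0,-0.3,-0.5,45],[-0.06,-0.265,0,-0.3,-0.5,53],[-0.068,-0.3,0,-0.3,-0.5,61],[-0.073,-0.327,0,-0.3,-0.5,69],[-0.0757,-0.3387,0.001,-0.3,-0.5,74.4]]'
python3 -m pendant '[[0,0,0,0,0,0],[0,0,0,0,0,0],[0,0,0,0,0,0],[0,0,0,0,0,0],[0,0,0,0,0,0],[0,0,0,0,0,0],[0,0,0,0,0,0],[0,0,0,0,0,0],[0,0,0,0,0,0],[0,0,0,0,0,0]]'
python3 - <<'E'
from h import *
a=ctrl.get_image('scene');cv2.imwrite('pics/scene8.png',a);crop(a,350,90,110,130,4.5,'pics/s8.png')
b=ctrl.get_image('top');cv2.imwrite('pics/top8.png',b)
go([.4279,.3221,.302],-76.35);print(ctrl.get_state()['moment'])
A=cv2.resize(a[180:300,235:365],None,fx=4,fy=4,interpolation=cv2.INTER_CUBIC);B=cv2.resize(b[160:280,280:345],None,fx=4,fy=4,interpolation=cv2.INTER_CUBIC)
cv2.imwrite('pics/tong.png',np.hstack([A,B]))
E
```

```text
t: 17.6
tool_pos: [0.4259, 0.3253, 0.2978]
eef_rot: [2.467, -1.944, -0.01]
contact_force: [-0.1, -0.4, -2.1]
finger_gap: 0.034
t: 18.6
tool_pos: [0.426, 0.3222, 0.2967]
eef_rot: [2.467, -1.939, -0.011]
contact_force: [0.5, -0.7, -2.5]
finger_gap: 0.0341
shift [ 0.0006 -0.0018 -0.0053] turn [0.41 0.19 0.01] yawnow -76.34 pos [0.4259 0.3223 0.2967] F [-0.5 -0.6 -2.8] gap 0.034 t 18.7 j6 1.93
[-0.02729865  0.11635862  0.03178376]
```

View pics/s8.png

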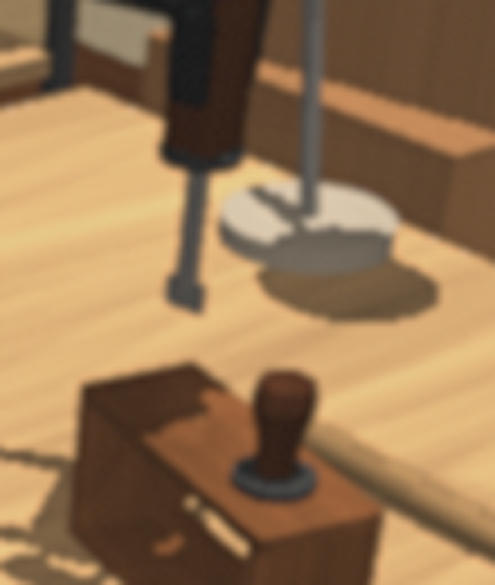

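View pics/tong.png

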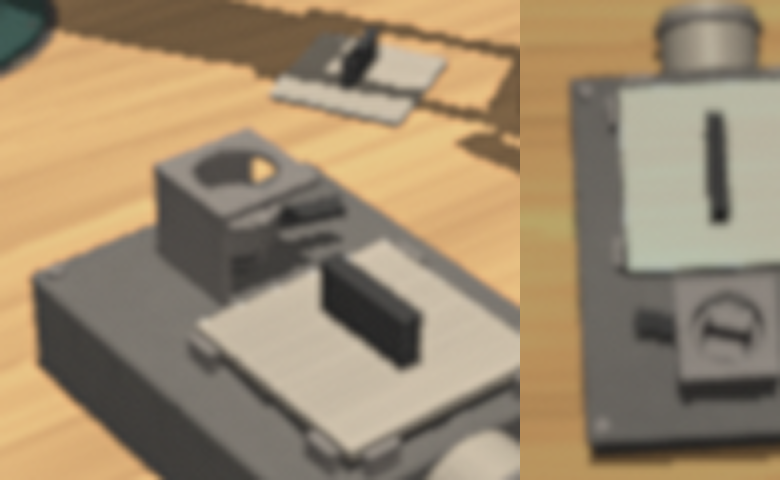

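The tongue has swung clear towards +y, as the top view shows at (655,325). The driver may lean slightly in the grip, so I'll check that against the predicted axis.

```bash
python3 - <<'E'
from h import *
s=ctrl.get_state();p=s['tool_pos'];M=R.from_rotvec(s['eef_rot']).as_matrix()
for o in(.0384,.09+.0384-.02,.1284):
    q=px("scene",p+M[:,2]*o);print(o,q,((q-[350,90])+.5)*4.5-.5)
a=cv2.imread('pics/scene8.png')
for v in(128,132,136,140,144,148):print(v,a[v,384:402].astype(int).sum(1))
x=-M[:,1]
for k in(-1,1):
    q=px("scene",p+M[:,2]*.1284+x*.013*k);print(((q-[350,90])+.5)*4.5-.5)
E
```

```text
0.0384 [394.23870247 124.3750777 ] [200.8241611  156.43784963]
0.10839999999999998 [391.23001781 150.62801463] [187.28508012 274.57606583]
0.1284 [390.40564694 157.82124313] [183.57541125 306.94559408]
128 [546 546 542 532 522 495 430 321 219 171 171 192 259 337 386 413 440 480]
132 [546 547 552 556 560 555 490 351 243 223 233 299 442 553 576 573 574 578]
136 [567 569 567 568 563 534 440 300 228 223 255 348 470 542 559 569 584 592]
140 [542 542 542 544 534 473 346 243 226 233 288 410 504 501 402 317 353 444]
144 [544 543 547 550 533 455 315 224 225 250 343 460 533 539 500 417 345 296]
148 [548 548 551 542 487 364 256 222 230 280 398 502 530 529 527 527 527 531]
[164.5594685 300.3510746]
[202.80180393 313.61309527]
```

There is no lean: the observed axis matches the prediction. Lowering to just above the hole with the pose corrected.

```bash
python3 -m pendant '[[0.0006,-0.0018,0,0.4,0.2,0],[0.0006,-0.0018,0.005,0.4,0.2,0],[0.0006,-0.0018,0.015,0.4,0.2,0],[0.0006,-0.0018,0.025,0.4,0.2,0],[0.0006,-0.0018,0.035,0.4,0.2,0],[0.0006,-0.0018,0.045,0.4,0.2,0],[0.0006,-0.0018,0.05,0.4,0.2,0],[0.0006,-0.0018,0.054,0.4,0.2,0],[0.0006,-0.0018,0.054,0.4,0.2,0],[0.0006,-0.0018,0.054,0.4,0.2,0]]'
python3 - <<'E'
from h import *
a=ctrl.get_image('scene');cv2.imwrite('pics/scene9.png',a);crop(a,350,110,110,130,4.5,'pics/s9.png')
go([.4279,.3221,.1434],-76.35);print(ctrl.get_state()['moment'])
E
```

```text
t: 19.7
tool_pos: [0.4276, 0.3223, 0.243]
eef_rot: [-2.469, 1.941, -0.0]
contact_force: [-0.2, -0.6, -3.0]
finger_gap: 0.0342
shift [ 0.0003 -0.      0.0998] turn [-0.04  0.01  0.  ] yawnow -76.35 pos [0.4277 0.3224 0.2432] F [-0.2 -0.7 -2.6] gap 0.0341 t 19.75 j6 1.93
[-0.00227366  0.11939387 -0.05786188]
```

View pics/s9.png

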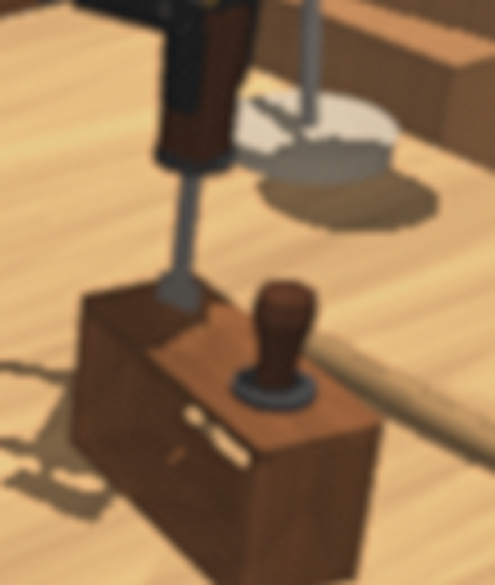

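```bash
python3 -m pendant '[[0.0003,0,0.004,0,0,0],[0.0003,0,0.008,0,0,0],[0.0003,0,0.012,0,0,0],[0.0003,0,0.016,0,0,0],[0.0003,0,0.02,0,0,0],[0.0003,0,0.024,0,0,0],[0.0003,0,0.028,0,0,0],[0.0003,0,0.03,0,0,0],[0.0003,0,0.03,0,0,0],[0.0003,0,0.03,0,0,0]]'
python3 - <<'E'
from h import *
go([.4279,.3221,.1434],-76.35);print(ctrl.get_state()['moment'])
E
```

```text
t: 20.75
tool_pos: [0.4276, 0.3219, 0.2127]
eef_rot: [2.47, -1.942, 0.0]
contact_force: [0.4, -0.2, -1.9]
finger_gap: 0.0337
shift [-0.0001 -0.0004  0.0693] turn [ 0. -0.  0.] yawnow -76.35 pos [0.4276 0.3219 0.2127] F [ 0.4 -0.2 -1.9] gap 0.0337 t 20.75 j6 1.93
[-0.03268394  0.17464532 -0.01329048]
```

In the hole, 20 mm deep with no contact force. Lowering until the flange rests.

```bash
python3 -m pendant '[[0,-0.0003,0.008,0,0,0],[0,-0.0003,0.016,0,0,0],[0,-0.0003,0.024,0,0,0],[0,-0.0003,0.032,0,0,0],[0,-0.0003,0.04,0,0,0],[0,-0.0003,0.048,0,0,0],[0,-0.0003,0.056,0,0,0],[0,-0.0003,0.062,0,0,0],[0,-0.0003,0.066,0,0,0],[0,-0.0003,0.067,0,0,0]]'
python3 - <<'E'
from h import *
go([.4279,.3221,.1434],-76.35);print(ctrl.get_state()['moment'])
E
```

```text
t: 21.75
tool_pos: [0.4275, 0.3217, 0.145]
eef_rot: [2.469, -1.941, -0.0]
contact_force: [-0.1, -0.2, -2.7]
finger_gap: 0.0339
shift [-0.0003 -0.0004  0.0016] turn [ 0.05 -0.02  0.  ] yawnow -76.35 pos [0.4275 0.3217 0.145 ] F [-0.1 -0.2 -2.7] gap 0.0339 t 21.75 j6 1.93
[0.00487059 0.16610422 0.0623007 ]
```

```bash
python3 -m pendant '[[0,0,0.0003,0,0,0],[0,0,0.0006,0,0,0],[0,0,0.0009,0,0,0],[0,0,0.0012,0,0,0],[0,0,0.0015,0,0,0],[0,0,0.0018,0,0,0],[0,0,0.002,0,0,0],[0,0,0.002,0,0,0],[0,0,0.002,0,0,0],[0,0,0.002,0,0,0]]'
python3 - <<'E'
from h import *
go([.4279,.3221,.1434],-76.35);print(ctrl.get_state()['moment'])
E
```

```text
t: 22.75
tool_pos: [0.4278, 0.3219, 0.1437]
eef_rot: [2.47, -1.941, -0.0]
contact_force: [-0.2, -0.5, -2.7]
finger_gap: 0.0338
shift [-0.0001 -0.0002  0.0003] turn [ 0.01 -0.01  0.01] yawnow -76.34 pos [0.4278 0.3219 0.1437] F [-0.2 -0.5 -2.7] gap 0.0338 t 22.75 j6 1.93
[-0.02388613  0.16067267 -0.02090798]
```

```bash
python3 -m pendant '[[0,0,0.0003,0,0,0],[0,0,0.0006,0,0,0],[0,0,0.0009,0,0,0],[0,0,0.0012,0,0,0],[0,0,0.0012,0,0,0],[0,0,0.0012,0,0,0],[0,0,0.0012,0,0,0],[0,0,0.0012,0,0,0],[0,0,0.0012,0,0,0],[0,0,0.0012,0,0,0]]'
python3 - <<'E'
from h import *
go([.4279,.3221,.1434],-76.35);print(ctrl.get_state()['moment'])
E
```

```text
t: 23.75
tool_pos: [0.4279, 0.322, 0.1434]
eef_rot: [-2.47, 1.941, -0.0]
contact_force: [-3.6, -1.8, 4.6]
finger_gap: 0.0344
shift [-0.0001 -0.     -0.    ] turn [-0.02  0.    0.  ] yawnow -76.35 pos [0.4279 0.322  0.1434] F [-3.6 -1.8  4.6] gap 0.0344 t 23.75 j6 1.93
[-0.43058507  0.60851732 -0.0275532 ]
```

The flange is resting, with Fz +4.6. Releasing.

```bash
python3 -m pendant '[[0,0,0,0,0,0],[0,0,0,0,0,0],[0,0,0,0,0,0],[0,0,0,0,0,0],[0,0,0,0,0,0],[0,0,0,0,0,0],[0,0,0,0,0,0],[0,0,0,0,0,0],[0,0,0,0,0,0],[0,0,0,0,0,0]]' 0
python3 -m pendant '[[0,0,-0.01,0,0,0],[0,0,-0.03,0,0,0],[0,0,-0.055,0,0,0],[0,0,-0.085,0,0,0],[0,0,-0.115,0,0,0],[0,0,-0.14,0,0,0],[0,0,-0.15,0,0,0],[0,0,-0.15,0,0,0],[0,0,-0.15,0,0,0],[0,0,-0.15,0,0,0]]' 0
python3 - <<'E'
from h import *
a=ctrl.get_image('scene');cv2.imwrite('pics/scene10.png',a);crop(a,350,110,110,130,4.5,'pics/s10.png')
go([.6057,-.0177,.22],-87.3);print(ctrl.get_state()['moment'])
E
```

```text
t: 24.75
tool_pos: [0.4278, 0.3219, 0.1425]
eef_rot: [2.47, -1.942, 0.0]
contact_force: [0.8, 0.2, -0.4]
finger_gap: 0.0883
t: 25.75
tool_pos: [0.427, 0.3214, 0.2905]
eef_rot: [2.467, -1.94, -0.002]
contact_force: [-0.3, -0.2, -1.5]
finger_gap: 0.0884
shift [ 0.3716 -0.0938  0.0706] turn [ 0.18 -0.09 10.96] yawnow -76.34 pos [0.427  0.3214 0.2905] F [-0.2 -0.4  0.6] gap 0.0885 t 25.8 j6 1.93
[ 0.00664479  0.1248024  -0.02680875]
```

View pics/s10.png

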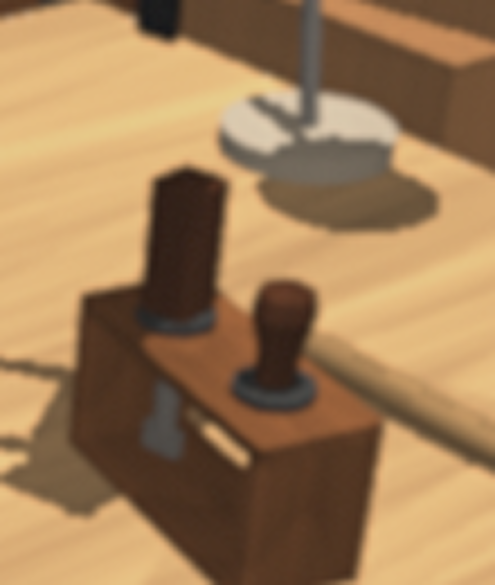

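The driver is upright in its own hole and released. Moving on to the cover.

```bash
python3 -m pendant '[[0.02,-0.005,0,0,0,2],[0.06,-0.015,0,0,0,4],[0.105,-0.027,0,0,0,7],[0.15,-0.038,0,0,0,10],[0.195,-0.05,0,0,0,11],[0.24,-0.06,0.01,0.2,0,11],[0.285,-0.072,0.03,0.2,0,11],[0.33,-0.083,0.05,0.2,0,11],[0.36,-0.091,0.065,0.2,0,11],[0.3716,-0.0938,0.0706,0.2,0,11]]' 0
python3 - <<'E'
from h import *
ctrl.get_image('scene')
a=ctrl.get_image('scene');cv2.imwrite('pics/scene11.png',a)
p=ctrl.get_state()['tool_pos'];print(px('scene',p))
go([.6057,-.0177,.22],-87.3)
x0,y0=265,140
out=cv2.resize(a[y0:y0+130,x0:x0+120],None,fx=4.5,fy=4.5,interpolation=cv2.INTER_CUBIC)
M=R.from_rotvec([0,0,np.radians(2.7)]).as_matrix()
def dot(P,c):
    u=((px("scene",P)+[.9,.5]-[x0,y0])+.5)*4.5-.5;cv2.circle(out,tuple(int(i) for i in u),3,c,-1)
c=np.array([.6057,-.0177,0])
for i in(-1,1):
  for j in(-1,1):
    dot(c+M@[.035*i,.007*j,.12],(0,0,255));dot(c+M@[.065*i,.065*j,.086],(0,255,0))
cv2.imwrite('pics/s11.png',out)
E
```

```text
t: 26.8
tool_pos: [0.6058, -0.0198, 0.2179]
eef_rot: [2.268, -2.172, -0.003]
contact_force: [-0.1, 0.7, -0.6]
finger_gap: 0.088
[327.51782906 208.70228592]
shift [-0.0004  0.     -0.0007] turn [ 0.06  0.05 -0.19] yawnow -87.49 pos [ 0.6057 -0.0181  0.2193] F [-0.2  0.  -0.4] gap 0.088 t 26.9 j6 1.46
```

View pics/s11.png

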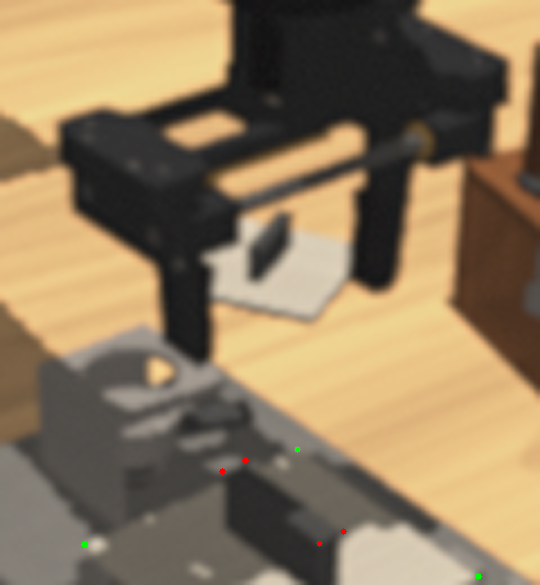

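The fingers straddle the grip plate, and the predicted outline fits. Descending.

```bash
python3 -m pendant '[[0,0,0.015,0,0,0.2],[0,0,0.03,0,0,0.2],[0,0,0.05,0,0,0.2],[0,0,0.07,0,0,0.2],[0,0,0.09,0,0,0.2],[0,0,0.105,0,0,0.2],[0,0,0.115,0,0,0.2],[0,0,0.122,0,0,0.2],[0,0,0.126,0,0,0.2],[0,0,0.126,0,0,0.2]]' 0
python3 - <<'E'
from h import *
a=ctrl.get_image('scene');cv2.imwrite('pics/scene12.png',a);crop(a,265,140,120,130,4.5,'pics/s12.png')
go([.6057,-.0177,.092],-87.3)
E
```

```text
t: 27.9
tool_pos: [0.6071, -0.0169, 0.0958]
eef_rot: [-2.267, 2.171, -0.003]
contact_force: [0.7, 0.6, 0.7]
finger_gap: 0.0882
shift [0.0007 0.0018 0.0043] turn [-0.24  0.01 -0.25] yawnow -87.55 pos [ 0.6075 -0.017   0.0963] F [ 0.6  0.4 -0.3] gap 0.0882 t 27.95 j6 1.46
```

View pics/s12.png

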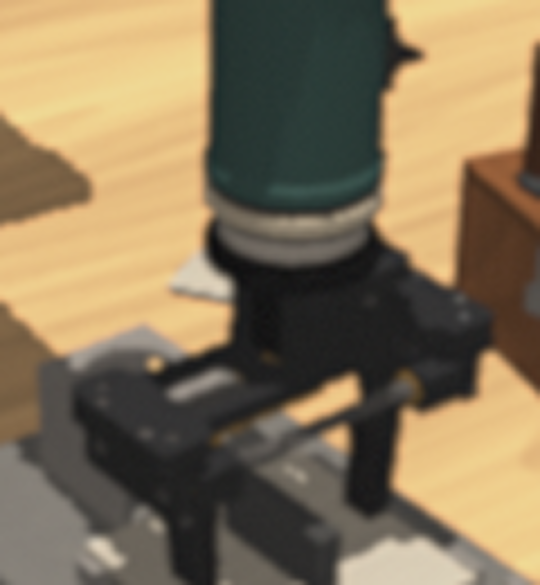

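```bash
python3 -m pendant '[[0,0.001,0.002,-0.2,0,0],[0,0.0015,0.003,-0.2,0,0],[0,0.0015,0.003,-0.2,0,0],[0,0.0015,0.003,-0.2,0,0],[0,0.0015,0.003,-0.2,0,0],[0,0.0015,0.003,-0.2,0,0],[0,0.0015,0.003,-0.2,0,0],[0,0.0015,0.003,-0.2,0,0],[0,0.0015,0.003,-0.2,0,0],[0,0.0015,0.003,-0.2,0,0]]' 1 8
python3 -m pendant '[[0,0,0,0,0,0],[0,0,0,0,0,0],[0,0,0,0,0,0],[0,0,0,0,0,0],[0,0,0,0,0,0],[0,0,0,0,0,0],[0,0,0,0,0,0],[0,0,0,0,0,0],[0,0,0,0,0,0],[0,0,0,0,0,0]]' 1 50
python3 - <<'E'
from h import *
go([.6057,-.0177,.092],-87.3)
E
```

```text
t: 28.95
tool_pos: [0.6056, -0.0168, 0.0929]
eef_rot: [-2.268, 2.173, 0.001]
contact_force: [0.3, 0.8, 0.3]
finger_gap: 0.014
t: 29.95
tool_pos: [0.6056, -0.0169, 0.0929]
eef_rot: [-2.268, 2.173, 0.001]
contact_force: [-1.1, 3.6, 1.0]
finger_gap: 0.0137
shift [ 0.0008 -0.0001  0.0009] turn [ 0.01  0.03 -0.25] yawnow -87.55 pos [ 0.6056 -0.0169  0.0929] F [-1.1  3.6  1. ] gap 0.0137 t 29.95 j6 1.46
```

```bash
python3 -m pendant '[[0,0,-0.002,0,0,0],[0,0,-0.004,0,0,0],[0,0,-0.007,0,0,0],[0,0,-0.011,0,0,0],[0,0,-0.016,0,0,0],[0,0,-0.024,0,0,0],[0,0,-0.034,0,0,0],[0,0,-0.048,0,0,0],[0,0,-0.062,0,0,0],[0,0,-0.075,0,0,0]]'
python3 - <<'E'
from h import *
a=ctrl.get_image('scene');cv2.imwrite('pics/scene13.png',a);crop(a,240,120,140,130,4.2,'pics/s13.png')
go([.4782,-.3054,.17],-85.5)
E
```

```text
t: 30.95
tool_pos: [0.6061, -0.0171, 0.1699]
eef_rot: [-2.268, 2.173, -0.002]
contact_force: [0.5, -0.6, -5.7]
finger_gap: 0.0138
shift [0.2824 0.1417 0.0019] turn [-0.31 -0.03 -2.05] yawnow -87.55 pos [ 0.6076 -0.0172  0.1726] F [ 0.7  0.  -2.1] gap 0.0141 t 31.0 j6 1.46
```

View pics/s13.png

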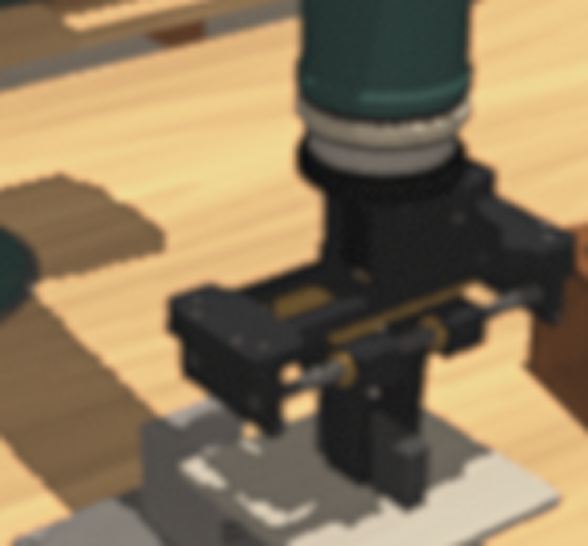

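The cover is off cleanly, well clear of the tongue and guard. Carrying it to the mat a little higher.

```bash
python3 - <<'E'
from h import *
g=cv2.imread("pics/scene0.png");M=((g.max(2)<60)*255).astype('u1');M[:270]=0;M[360:]=0;M[:,:110]=0;M[:,245:]=0
c=max(cv2.findContours(M,0,1)[0],key=cv2.contourArea)
P=np.array([onz("scene",q[0]-np.array([.9,.5]),.004)[:2] for q in c],np.float32)*1000;print("mat",cv2.minAreaRect(P))
go([.476,-.305,.20],-85.5)
E
python3 -m pendant '[[0.01,0.005,-0.01,-0.2,0,0],[0.03,0.015,-0.02,-0.3,0,-0.5],[0.06,0.03,-0.03,-0.3,0,-1],[0.1,0.05,-0.03,-0.3,0,-1.5],[0.14,0.07,-0.03,-0.3,0,-2],[0.18,0.09,-0.03,-0.3,0,-2],[0.22,0.11,-0.03,-0.3,0,-2],[0.255,0.128,-0.03,-0.3,0,-2],[0.275,0.138,-0.03,-0.3,0,-2],[0.2825,0.143,-0.03,-0.3,0,-2]]'
python3 - <<'E'
from h import *
ctrl.get_image('scene')
a=ctrl.get_image('scene');cv2.imwrite('pics/scene14.png',a);crop(a,80,200,190,180,3.2,'pics/s14.png')
b=ctrl.get_image('top');cv2.imwrite('pics/top14.png',b);crop(b,380,190,110,120,5,'pics/t14.png')
go([.476,-.305,.02],-85.5)
E
```

```text
mat ((477.7954406738281, -306.67877197265625), (171.92181396484375, 172.45724487304688), 4.529311656951904)
shift [ 0.2819  0.1437 -0.0281] turn [-0.31 -0.03 -2.05] yawnow -87.55 pos [ 0.6076 -0.0172  0.1726] F [ 0.7  0.  -2.1] gap 0.0141 t 31.0 j6 1.46
t: 32.0
tool_pos: [0.4729, -0.3079, 0.1979]
eef_rot: [2.299, -2.134, -0.007]
contact_force: [0.1, 0.1, -4.5]
finger_gap: 0.0135
shift [ 1.000e-04 -2.700e-03  1.777e-01] turn [ 0.32  0.08 -0.12] yawnow -85.62 pos [ 0.4743 -0.3053  0.1977] F [-0.2 -0.  -4.5] gap 0.0135 t 32.15 j6 0.88
```

View pics/s14.png

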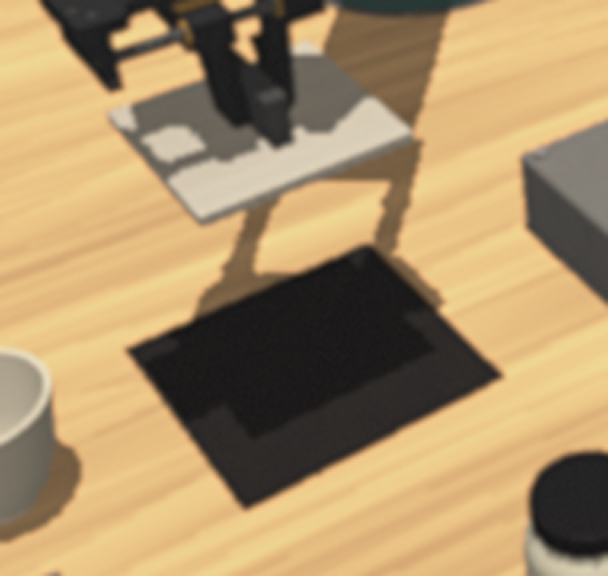

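View pics/t14.png

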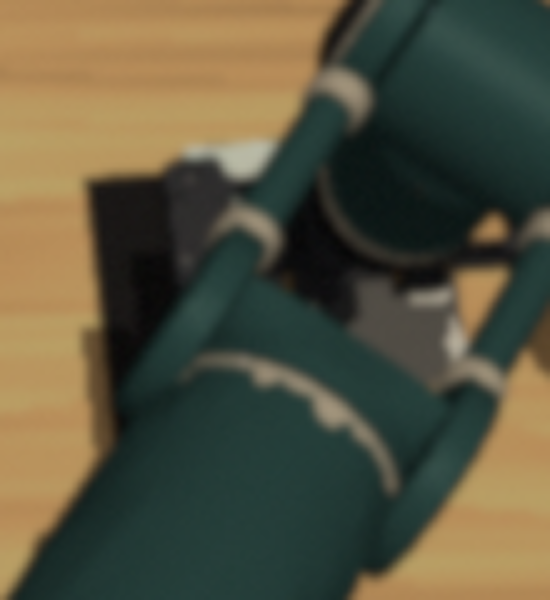

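The cover hangs level over the mat. Lowering part way.

```bash
python3 -m pendant '[[0.0005,-0.003,0.01,0.3,0,0],[0.0005,-0.003,0.03,0.3,0,0],[0.0005,-0.003,0.05,0.3,0,0],[0.0005,-0.003,0.075,0.3,0,0],[0.0005,-0.003,0.1,0.3,0,0],[0.0005,-0.003,0.12,0.3,0,0],[0.0005,-0.003,0.135,0.3,0,0],[0.0005,-0.003,0.148,0.3,0,0],[0.0005,-0.003,0.158,0.3,0,0],[0.0005,-0.003,0.162,0.3,0,0]]'
python3 - <<'E'
from h import *
ctrl.get_image('scene')
a=ctrl.get_image('scene');cv2.imwrite('pics/scene15.png',a);crop(a,80,200,190,180,3.2,'pics/s15.png')
go([.4765,-.3055,.019],-85.5)
E
```

```text
t: 33.15
tool_pos: [0.4769, -0.3052, 0.0349]
eef_rot: [-2.306, 2.133, 0.002]
contact_force: [0.3, 0.4, -4.5]
finger_gap: 0.0137
shift [-0.0001  0.0005  0.0165] turn [ 0.03  0.04 -0.04] yawnow -85.54 pos [ 0.477  -0.3056  0.0355] F [-0.1 -0.  -5. ] gap 0.0134 t 33.25 j6 0.88
```

View pics/s15.png

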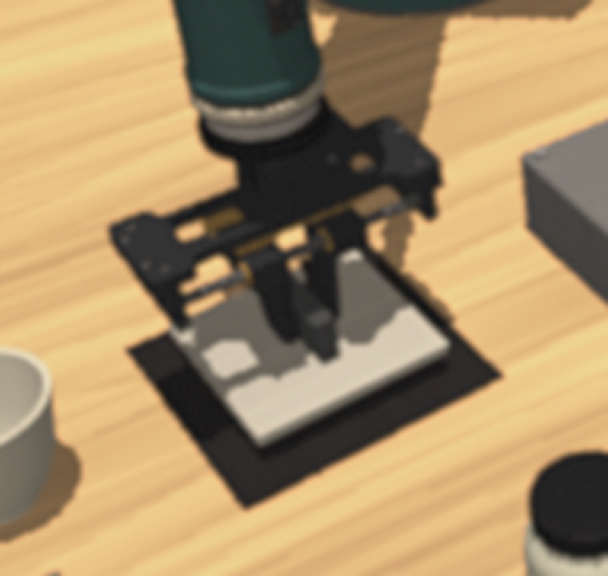

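```bash
python3 - <<'E'
from h import *
f=lambda x,y,z:onz("scene",((x+.5)/3.2+80-.5,(y+.5)/3.2+200-.5),z)*1000
n,r,l=f(262,438,.0285),f(448,345,.0285),f(172,333,.0285);print(n,r,l,(r+l)/2,np.linalg.norm(n-r),np.linalg.norm(n-l))
m=[f(x,y,.004) for x,y in((128,348),(247,507),(502,376),(368,245))];print(m,np.mean(m,0))
E
```

```text
[ 551.20051855 -362.69686765   28.5       ] [ 540.6784606  -236.18500771   28.5       ] [ 430.14821678 -375.29113665   28.5       ] [ 485.41333869 -305.73807218   28.5       ] 126.9486683998146 121.70569163025692
[array([ 398.44031548, -398.45295654,    4.        ]), array([ 573.87173449, -384.77780211,    4.        ]), array([ 561.17305772, -210.8237915 ,    4.        ]), array([ 387.83066561, -225.05306372,    4.        ])] [ 480.32894332 -304.77690347    4.        ]
```

In the same view the cover centre is (481,−304.5) and the mat centre (480,−305), so it is centred. Setting down gently.

```bash
python3 -m pendant '[[0,0,0.003,0,0,0],[0,0,0.006,0,0,0],[0,0,0.009,0,0,0],[0,0,0.011,0,0,0],[0,0,0.013,0,0,0],[0,0,0.0145,0,0,0],[0,0,0.0155,0,0,0],[0,0,0.0155,0,0,0],[0,0,0.0155,0,0,0],[0,0,0.0155,0,0,0]]'
python3 - <<'E'
from h import *
go([.4765,-.3055,.019],-85.5);print(ctrl.get_state()['moment'])
E
```

```text
t: 34.25
tool_pos: [0.4771, -0.3057, 0.0204]
eef_rot: [-2.306, 2.133, 0.0]
contact_force: [-0.4, 0.3, -6.0]
finger_gap: 0.0133
shift [-0.0003  0.0006  0.0014] turn [-0.    0.01 -0.05] yawnow -85.55 pos [ 0.4771 -0.3057  0.0204] F [-0.4  0.3 -6. ] gap 0.0133 t 34.25 j6 0.88
[-0.0437626   0.15964027 -0.02155202]
```

```bash
python3 -m pendant '[[0,0,0.0003,0,0,0],[0,0,0.0006,0,0,0],[0,0,0.0009,0,0,0],[0,0,0.0012,0,0,0],[0,0,0.0014,0,0,0],[0,0,0.0016,0,0,0],[0,0,0.0016,0,0,0],[0,0,0.0016,0,0,0],[0,0,0.0016,0,0,0],[0,0,0.0016,0,0,0]]'
python3 - <<'E'
from h import *
go([.4765,-.3055,.019],-85.5);print(ctrl.get_state()['moment'])
E
```

```text
t: 35.25
tool_pos: [0.477, -0.3057, 0.0189]
eef_rot: [-2.306, 2.133, 0.001]
contact_force: [-1.5, 0.6, -1.4]
finger_gap: 0.0135
shift [-0.0002  0.0005 -0.0001] turn [ 0.01  0.02 -0.05] yawnow -85.55 pos [ 0.477  -0.3057  0.0189] F [-1.5  0.6 -1.4] gap 0.0135 t 35.25 j6 0.88
[0.12993454 0.41150142 0.01410998]
```

Contact has begun, since the weight is coming off the wrist. I'll lower a touch more, then release and retreat.

```bash
python3 -m pendant '[[0,0,0.0002,0,0,0],[0,0,0.0005,0,0,0],[0,0,0.0006,0,0,0],[0,0,0.0006,0,0,0],[0,0,0.0006,0,0,0],[0,0,0.0006,0,0,0],[0,0,0.0006,0,0,0],[0,0,0.0006,0,0,0],[0,0,0.0006,0,0,0],[0,0,0.0006,0,0,0]]'
python3 -m pendant '[[0,0,0,0,0,0],[0,0,0,0,0,0],[0,0,0,0,0,0],[0,0,0,0,0,0],[0,0,0,0,0,0],[0,0,0,0,0,0],[0,0,0,0,0,0],[0,0,0,0,0,0],[0,0,0,0,0,0],[0,0,0,0,0,0]]' 0
python3 -m pendant '[[0,0,-0.005,0,0,0],[0,0,-0.015,0,0,0],[0,0,-0.035,0,0,0],[0,0,-0.06,0,0,0],[0,0,-0.09,0,0,0],[0,0,-0.12,0,0,0],[0,0,-0.15,0,0,0],[0,0,-0.18,0,0,0],[0,0,-0.2,0,0,0],[0,0,-0.2,0,0,0]]' 0
python3 - <<'E'
from h import *
go([.375,0,.3],-85.5)
cv2.imwrite('pics/scene16.png',ctrl.get_image('scene'));cv2.imwrite('pics/top16.png',ctrl.get_image('top'))
E
```

```text
t: 36.25
tool_pos: [0.477, -0.3057, 0.0189]
eef_rot: [-2.306, 2.133, 0.001]
contact_force: [-3.3, 2.3, 5.5]
finger_gap: 0.0135
t: 37.25
tool_pos: [0.477, -0.3057, 0.0181]
eef_rot: [-2.306, 2.133, 0.0]
contact_force: [0.1, 0.5, -0.3]
finger_gap: 0.0878
t: 38.25
tool_pos: [0.4791, -0.3073, 0.2232]
eef_rot: [-2.305, 2.133, -0.013]
contact_force: [-0.0, -0.5, -0.8]
finger_gap: 0.0884
shift [-0.314   0.0795 -0.0789] turn [-0.38 -0.29 -0.05] yawnow -85.55 pos [ 0.4791 -0.3073  0.2232] F [-0.  -0.5 -0.8] gap 0.0884 t 38.25 j6 0.88
```

View pics/scene16.png

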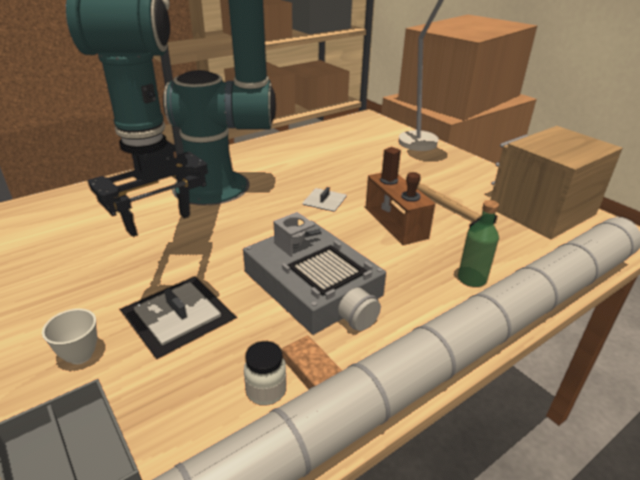

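View pics/top16.png

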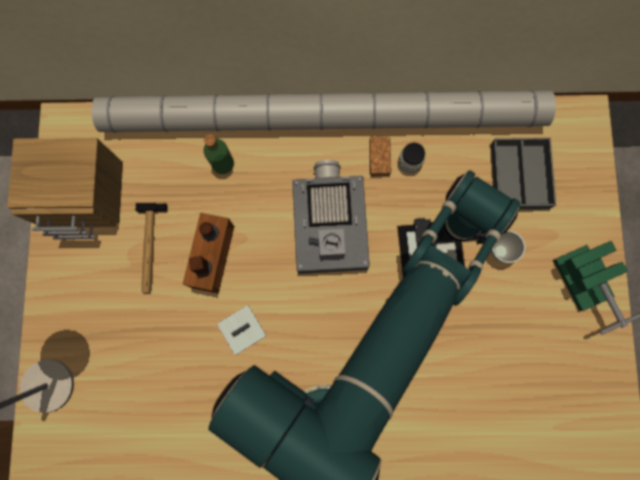

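```bash
python3 - <<'E'
from h import *
b=cv2.imread('pics/top16.png');
A=cv2.resize(b[215:265,295:355],None,fx=9,fy=9,interpolation=cv2.INTER_CUBIC);cv2.imwrite('pics/t16.png',A)
g=lambda x,y,z:onz("top",((x-520+.5)/4+280-.5,(y+.5)/4+160-.5),z)*1000
p,q=g(705,327,.107),g(752,338,.107);d=p-q;print(np.degrees(np.arctan2(d[1],d[0]))-2.7,"deg rel. box",p,q)
a=cv2.imread('pics/scene16.png');crop(a,110,260,140,110,5,'pics/s16.png')
E
```

```text
73.26782740653759 deg rel. box [493.90736333  -7.23839375 107.        ] [486.08716375 -38.52864041 107.        ]
```

View pics/t16.png

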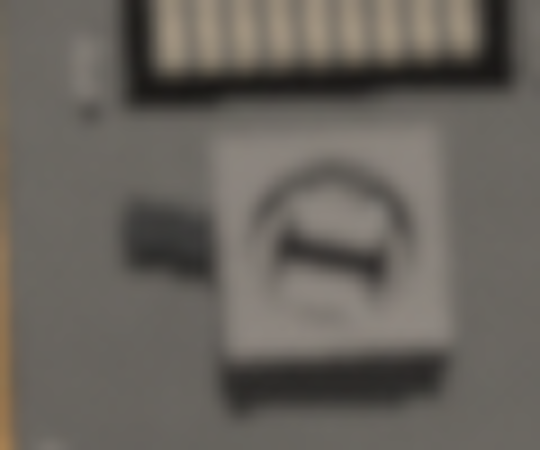

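View pics/s16.png

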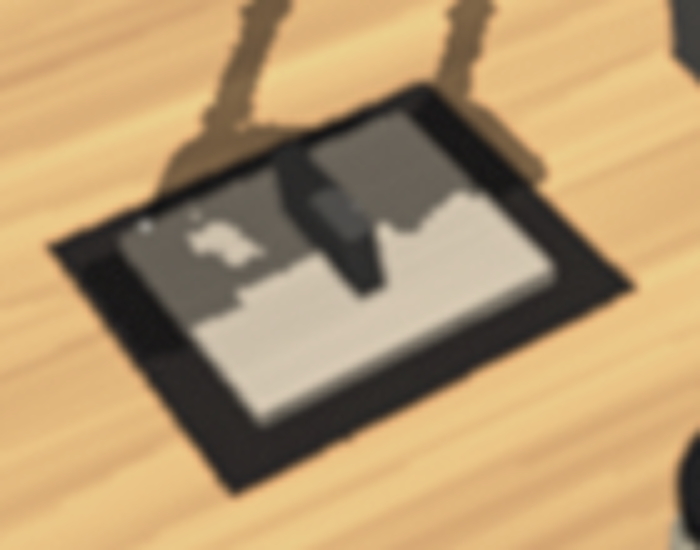

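The screw reads 73° (1.28 rad), which is at the stop. The cover lies flat and centred on the mat, and the driver is upright in its hole. Handing in.

```bash
python3 -c "
from cell import ctrl
print(ctrl.sign_off())"
```

```text
the job is handed in; nothing more can be done
None
```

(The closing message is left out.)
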